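Present a sample tube to the code reader

TASK

Turn the sample tube in its carrier so that the printed label will squarely face the code reader, and bring the carrier (the steel post is its handle), tube end first, into the metal locating corner in front of the reader until it sits flush against both walls. Finish while still holding it there: the program ends with the robot keeping the carrier flat on the bench, square, and pressed firmly against both walls at once, with the tube let go. Leave the other things on the bench alone.

Things in the scene. Friction and masses are not known exactly. Their poses are not given: they have to be found in the camera images.
- corner: Locating corner fixed to the bench, with the off-white code reader (60 x 80 mm, 100 mm high) behind its stop wall. Origin: the inner corner where the two wall faces meet, at bench height. In its axes the stop wall's face is the plane x = 0, the side wall's face is the plane y = 0, and the carrier belongs on the side of negative x and negative y; +x points from the carrier's place into the reader, z is up. It is turned up to 0.3 rad about z either way.
- stop_wall: Smooth, rigid aluminium wall fixed to the corner, 15 mm thick, 55 mm high, its face at x = 0 of the corner's frame from y = -110 mm to +15 mm. Same origin and axes as the corner. The carrier slides along it with a friction of about 0.3.
- side_wall: Smooth, rigid aluminium wall fixed to the corner, 15 mm thick, 55 mm high, its face at y = 0 of the corner's frame from x = -150 mm to 0. Same origin and axes as the corner. The carrier slides along it with a friction of about 0.3.
- reader_window (a point): Middle of the reader's dark window, which looks over the stop wall along the corner's -x; at x = 16, y = -43, z = 77 mm in the corner's frame. It is level with the tube's axis in y when the carrier is home.
- carrier: Grey plastic tube carrier, loose: a block 140 (x) x 86 (y) x 50 mm (z), 0.3 to 0.5 kg, dragging with 2 to 7 N when slid. Origin: centre of its underside. Tube socket (32 mm wide, 40 mm deep) at x = +40, y = 0; grip post at x = -38, y = 0. Its +x end goes against the stop wall, its +y side against the side wall: home, its origin is at x = -70, y = -43 mm in the corner's frame, axes parallel.
- post (a point): Grip point on the carrier's upright round steel post, 22 mm diameter, which stands from the block's top (50 mm above the bench) to 100 mm; this point is on its axis, 82 mm above the bench (32 mm above the block's top). Axes as the carrier's.
- tube_center (a point): Centre of the sample tube, a straight upright cylinder 30 mm in diameter and 110 mm long with a flush white cap, standing loose in the carrier's socket, 60 g. Its foot is 10 mm above the bench, this point 65 mm, its top 120 mm, so 70 mm stand out of the carrier. The tube's +x axis points from its axis to the middle of the label; the tube can be turned freely either way and stays as left. A black line on the cap's top runs from the middle towards the label.
- tube: The same sample tube, origin at the centre of its underside, axes as for its centre.
- label (a point): Middle of the white printed label with black bars on the tube's wall, 15 mm out from the tube's axis along the tube's +x, 13 mm above the tube's centre.
- bottle: Bystander: lab bottle, 72 mm diameter, 150 mm high, origin at the centre of its underside. Leave alone.
- tip_box: Bystander: closed pipette tip box, 80 x 120 x 65 mm, origin at the centre of its underside. Leave alone.
- beaker: Bystander: open beaker, 68 mm diameter, 85 mm high, origin at the centre of its underside. Leave alone.

How it is judged (in metres and radians):
At the end, for the whole second after the job is handed in: Carrier flat on the bench, within 2.5 mm of and 0.03 rad square to both walls, tube end at the stop wall, still, held by the robot with over 1.5 N on each wall; tube upright in its socket, not touched by the fingers, label facing the reader within 0.25 rad (contact force between carrier and stop_wall above 1.5 N and contact force between carrier and side_wall above 1.5 N and contact force between any of the fingers, the arm and carrier above 1 N and x of carrier in the frame of corner above -0.0725 m and y of carrier in the frame of corner above -0.0455 m and angle between the x axis of carrier and the x axis of corner, either way round below 0.03 rad and angle between carrier's own z axis and vertical below 0.035 rad and height (world z) of carrier below 0.004 m and linear speed of carrier below 0.01 m/s and x of tube_center in the frame of carrier above 0.03 m and x of tube_center in the frame of corner above -0.042 m and height (world z) of tube_center below 0.071 m and angle between tube_center's own z axis and vertical below 0.12 rad and angle between the x axis of tube_center and the x axis of corner, either way round below 0.25 rad and x of label in the frame of corner above -0.025 m and contact force between the fingers and tube below 0.3 N); the arm keeps its last pose, push and grip.
It fails at once if a bystander (bottle, tip box or beaker) was shifted more than 20 mm (distance of any of bottle, tip_box, beaker from where it was at the start of the episode above 0.02 m).
It also fails if it takes over 72 s, if anything falls off the work surface, if the arm or the gripper's body presses on something with over 40 N, if the wrist force passes 120 N, or if a joint passes its speed limit or range.

ROBOT

A 6-joint arm with a two-finger parallel gripper is mounted at the origin on the work surface. World frame = base frame: x ahead of the robot, y to its left, z up, the work surface at z = 0. Lengths are in mm, angles in rad, forces in N, time in s.
With the tool pointing down it reaches from about 400 to 825 mm from the base axis. Payload 7 kg.
Tool frame: the origin (TCP) lies midway between the tips of the shut fingers; the grasp point (between the pads) lies 19 mm behind it (r.hold_point_z is the distance from the TCP to the grasp point, in mm); y points along the fingers, x is the direction in which the jaws open and shut, and the axes are right-handed (so a half turn about y gives the same grasp; the last joint's range is limited). The gripper opens to 85 mm and grips with 20 to 120 N. Pads are 22 mm wide; open, the fingers measure 114 mm over their backs; the gripper's body (76 mm by 85 mm) begins 54 mm behind the grasp point. The pads swing forward as they close: fully open they stand 13 mm farther back than shut.
Start: joints at [-0.94, 0.359, 0.012, 0, -1.224, -0.288], TCP at [226.857, -635.713, 231.302] pointing down, gripper open.
Joint ranges: [-3.07, 3.07], [-1.43, 2.12], [-1.02, 1.25], [-3.03, 1.67], [-3.05, -0], [-3.03, 3.03]. Speed limits (rad/s): [2.39, 2.39, 3.01, 3.14, 3.14, 3.14].

INTERFACE

Orientations are given as a rotation vector (axis times angle).
In Python, from station import r, camera gives the robot as it stands. The module is installed in compiled form; this text tells all that it offers.
- The arm moves only by the shell command python3 -m jog 'ROWS'. ROWS is JSON, a list of rows, each a list of 5 numbers: the shift along the tool's x, y, z in mm, then the turn about the tool's y in degrees, then the closure in counts, from 0 (fully open) to 255 (shut). In form: [[tx, ty, tz, turn, jaw], ...]. A call has 1 to 5 rows; each row shifts and turns the pose as measured when the row begins, along the tool's axes as they then stand; what a row does not reach is not made up. A row lasts 1/8 s, in which the tool goes at most 62.5 mm and 10.7 degrees, less where a joint would pass 70% of its speed; a pose out of reach is approached as far as the arm can. A call is refused whole if a number of a shift passes 62.5 or a number of a turn 10.7, either way. A call with a gripper value outside its range is refused whole. The fingers move at their own pace and stop on an object; the grip force is fixed at half the most. Time passes only in rows, so rows that do not move let the fingers close. It gives the time, the measured TCP pose, the force and the opening at its end, in the units of the state.
- r.read_state(): the state, without advancing time (a new reading comes with each control period).
- camera(name): name is "scene" or "top"; returns a dict with "pixels" (400x640x3 uint8, red, green, blue), "fx", "fy", "cx", "cy" (pixels), "world_to_cam" (4x4, takes a point from world to camera coordinates). Camera axes: x right, y up, looking along -z (the intrinsics and any distortion apply to the point x, -y, -z); pixel columns grow to the right and rows downward; lengths in mm; the calibration is good to about 2 mm. A picture is of the moment at which its call begins. There is no depth.
- r.job_done(): hands the job in, once; it reports no verdict.
The state is a dict: "time_s": time; "joint_pos": joint angles; "qd": joint speeds; "effort": joint torques, N m; "eef_pos": TCP position; "eef_rot": TCP orientation; "ft_force": force on the tool from outside, world axes, zero at the start; "moment": the same for the moment, N m; "width": finger opening in mm.
Only numpy, scipy, OpenCV 4.12 (cv2) and the standard library are available. Lean on these libraries where they do the work, as an engineer would, in place of code of your own. Each camera call takes 0.05 s, during which the arm holds its last target.

## Working session

There is one attempt and no reset: what is moved stays moved. The work goes in short steps, Python scripts to look and compute and a shell command to move; the robot and the scene stay as the last step left them, time stands still between calls to the robot, and variables do not carry over. Pictures are saved under pics/ and viewed, and the job is handed in when it is done.

```bash
mkdir -p pics; ls; python3 - <<'E'
from station import r,camera
import cv2,numpy as np
s=r.read_state(); print(s, r.hold_point_z)
for n in("scene","top"):
    c=camera(n); cv2.imwrite(f"pics/{n}0.png",c["pixels"][:,:,::-1]); print(n,{k:np.round(v,3).tolist() for k,v in c.items() if k!="pixels"})
E
```

```text
pics
{'time_s': 0.0, 'joint_pos': array([-9.39901147e-01,  3.59352418e-01,  1.10764387e-02, -3.22785336e-04,
       -1.22411841e+00, -2.88097970e-01]), 'qd': array([ 4.37592744e-05, -1.02045514e-03,  8.03038126e-04, -4.30728136e-04,
        3.53105475e-04,  1.48628567e-03]), 'effort': array([ 2.90755179e-04, -5.83314729e+01,  2.93433219e+01,  6.93645895e+00,
       -5.77140701e-03, -1.76922617e-05]), 'eef_pos': array([ 226.68794195, -635.28996971,  230.39856402]), 'eef_rot': array([-1.02564122, -1.45737282,  1.45594852]), 'ft_force': array([ 0.58805872,  0.47320494, -0.22612204]), 'moment': array([0.03361208, 0.00919104, 0.00471082]), 'width': 85.77453559815997} 18.700000000000003
scene {'fx': 379.192, 'fy': 379.192, 'cx': 322.72, 'cy': 192.173, 'world_to_cam': [[0.58, 0.814, 0.004, -317.536], [-0.641, 0.453, 0.619, 295.102], [0.503, -0.362, 0.785, -1282.334], [0.0, 0.0, 0.0, 1.0]]}
top {'fx': 437.252, 'fy': 437.252, 'cx': 315.833, 'cy': 197.427, 'world_to_cam': [[0.029, -0.999, 0.02, -46.558], [0.987, 0.032, 0.156, -560.384], [-0.156, 0.015, 0.988, -1448.53], [0.0, 0.0, 0.0, 1.0]]}
```

View pics/scene0.png

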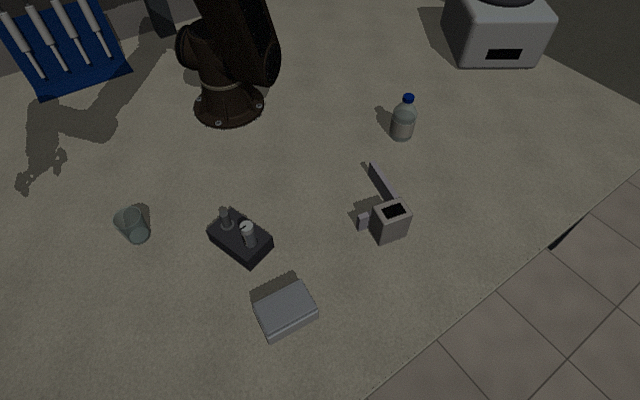

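View pics/top0.png

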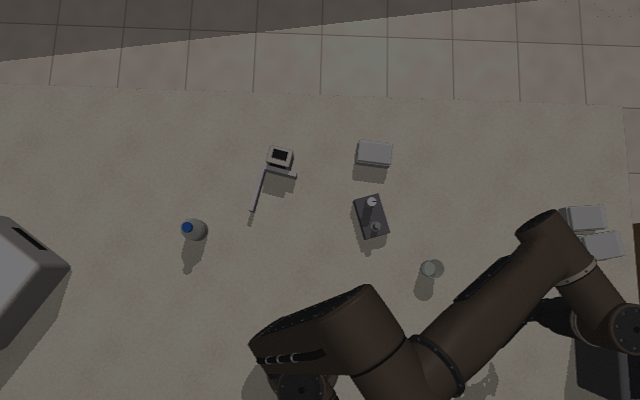

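```bash
python3 - <<'E'
import cv2
a=cv2.imread("pics/top0.png"); print(a.shape)
from scipy.spatial.transform import Rotation as R
print(R.from_rotvec([-1.02564122, -1.45737282,  1.45594852]).as_matrix())
E
```

```text
(400, 640, 3)
[[-3.36018778e-01 -6.97491577e-04 -9.41855028e-01]
 [ 9.41853896e-01  1.46949513e-03 -3.36019462e-01]
 [ 1.61842213e-03 -9.99998677e-01  1.63157200e-04]]
```

```bash
cat > h.py <<'E'
import numpy as np,cv2
from scipy.spatial.transform import Rotation as R
from scipy.optimize import least_squares
from station import r,camera
def crop(c,x0,y0,x1,y1,k,f):
    a=c["pixels"][y0:y1,x0:x1,::-1].astype(float)/255
    a=(np.clip(a*1.3,0,1)**0.6*255).astype(np.uint8)
    cv2.imwrite(f,cv2.resize(a,None,fx=k,fy=k,interpolation=cv2.INTER_CUBIC))
def proj(c,P):
    P=np.atleast_2d(P); M=c["world_to_cam"]; q=P@M[:3,:3].T+M[:3,3]
    return np.c_[c["cx"]+c["fx"]*q[:,0]/-q[:,2], c["cy"]-c["fy"]*q[:,1]/-q[:,2]]
def back(c,uv,z):
    M=c["world_to_cam"]; Rm=M[:3,:3]; o=-Rm.T@M[:3,3]
    d=Rm.T@np.array([(uv[0]-c["cx"])/c["fx"],-(uv[1]-c["cy"])/c["fy"],-1])
    return o+d*(z-o[2])/d[2]
E
python3 - <<'E'
from h import *
c=camera("top"); crop(c,230,130,410,250,4.4,"pics/t1.png"); crop(c,340,180,400,250,8,"pics/t2.png");crop(c,240,140,310,220,7,"pics/t3.png")
c=camera("scene"); crop(c,200,190,290,280,6.5,"pics/s1.png");crop(c,340,150,430,250,6,"pics/s2.png")
print(r.read_state()["time_s"])
E
```

```text
0.2
```

View pics/t2.png

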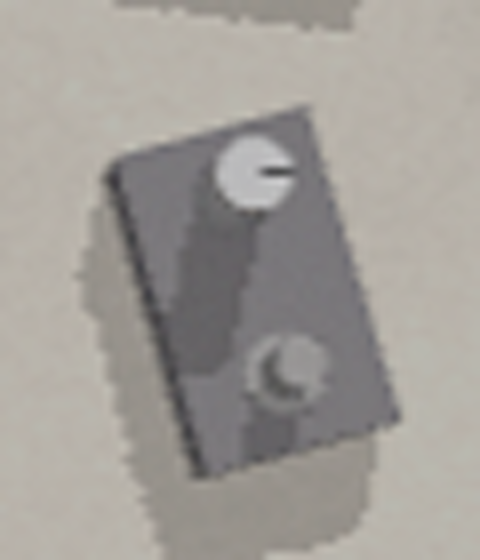

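View pics/t3.png

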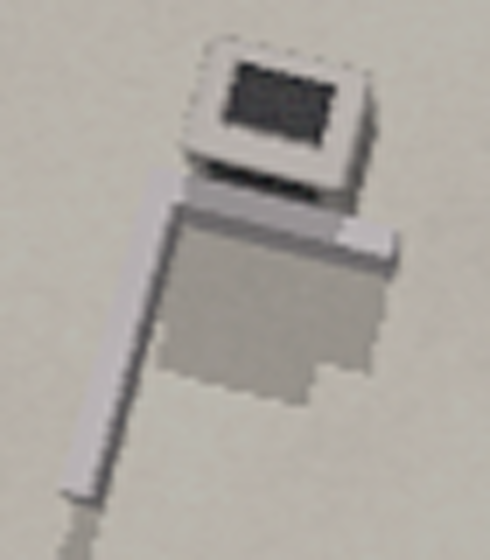

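View pics/s1.png

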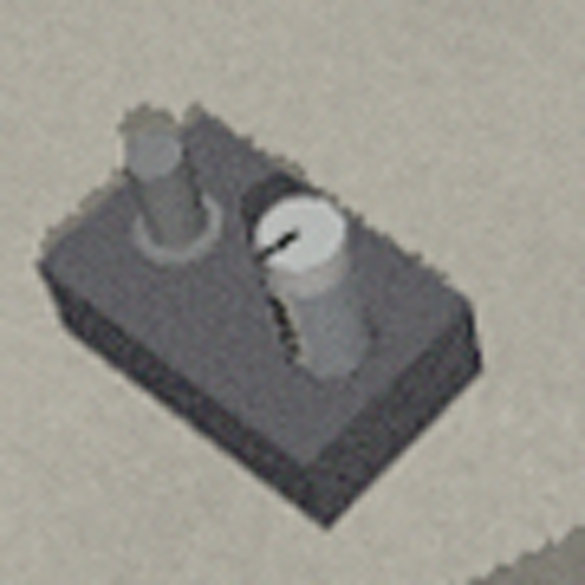

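View pics/s2.png

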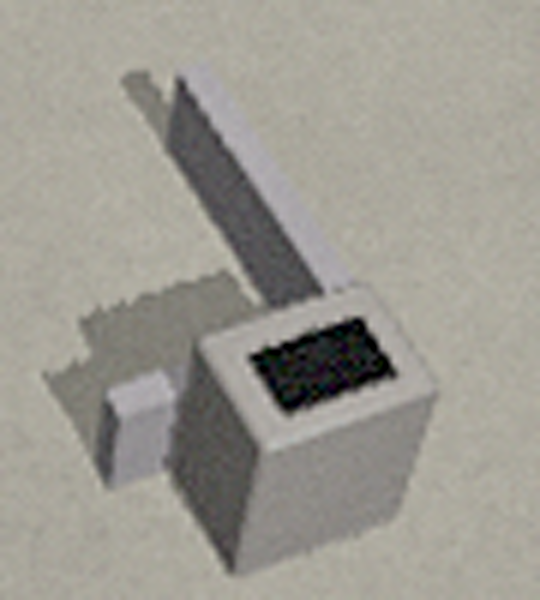

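```bash
cat > fit1.py <<'E'
from h import *
ct=camera("top"); cs=camera("scene")
def px(l,x0,y0,k): return (np.array(l,float)+.5)/k-.5+[x0,y0]
def W(p,L):
    c,s=np.cos(p[2]),np.sin(p[2]); L=np.array(L,float)
    return np.c_[p[0]+c*L[:,0]-s*L[:,1],p[1]+s*L[:,0]+c*L[:,1],L[:,2]]
def fit(obs,p0):
    f=lambda p:np.concatenate([(proj(c,W(p,L))-u).ravel() for c,u,L in obs])
    s=least_squares(f,p0); print(np.round(s.x,3),np.round(s.fun.reshape(-1,2),1).tolist()); return s.x
if __name__=="__main__":
    T=px([(117,163),(305,108),(400,418),(206,468)],340,180,8); TL=[(70,43,50),(70,-43,50),(-70,-43,50),(-70,43,50)]
    S=px([(45,262),(315,465),(468,300),(195,108),(65,325),(328,525),(480,365)],200,190,6.5)
    SL=[(-70,-43,50),(70,-43,50),(70,43,50),(-70,43,50),(-70,-43,0),(70,-43,0),(70,43,0)]
    print("carrier")
    g=back(ct,(371,216),50); p0=[g[0],g[1],.27]
    fit([(ct,T,TL)],p0);fit([(cs,S,SL)],p0);p=fit([(ct,T,TL),(cs,S,SL)],p0)
    tc=back(ct,px([(256,173)],340,180,8)[0],120); ts=back(cs,px([(303,233)],200,190,6.5)[0],120)
    e=back(ct,px([(292,172)],340,180,8)[0],120); es=back(cs,px([(262,256)],200,190,6.5)[0],120)
    print("tube",tc,ts,W(p,[(40,0,120)]), "yaw",np.arctan2(*(e-tc)[[1,0]]),np.arctan2(*(es-ts)[[1,0]]))
    print("post",W(p,[(-38,0,82)]), back(cs,px([(152,152)],200,190,6.5)[0],100),back(ct,px([(298,368)],340,180,8)[0],100))
    print("corner")
    T=px([(180,207),(103,483),(66,491),(393,262),(395,232)],240,140,7); TL=[(0,0,55),(-150,0,55),(-150,15,55),(0,-110,55),(15,-110,55)]
    S=px([(178,78),(168,150),(205,63),(108,395),(110,487),(262,450),(195,350),(437,390),(355,283),(235,575)],340,150,6)
    SL=[(-150,0,55),(-150,0,0),(-150,15,55),(0,-110,55),(0,-110,0)]
    g=back(ct,T[0],55);p0=[g[0],g[1],-.27]
    fit([(ct,T,TL)],p0);fit([(cs,S[:5],SL)],p0);fit([(ct,T,TL),(cs,S[:5],SL)],p0)
    for n,c,u,z in(("bottle",ct,(193,231),0),("tipbox",ct,(374,153),65),("beaker",ct,(432,269),85)): print(n,back(c,u,z))
E
python3 fit1.py
```

```text
carrier
[ 5.04506e+02 -2.20335e+02  2.99000e-01] [[-0.5, -0.7], [0.2, -0.5], [0.2, 0.3], [0.1, 0.9]]
[ 5.04357e+02 -2.18411e+02  3.09000e-01] [[-1.6, -0.4], [-1.0, -0.3], [0.6, -0.7], [1.0, 0.3], [0.1, 0.7], [0.2, 0.5], [0.8, -0.1]]
[ 5.04419e+02 -2.18815e+02  3.07000e-01] [[-1.0, -0.6], [-0.5, -0.5], [-0.1, 0.2], [-0.2, 0.9], [-1.7, -0.3], [-1.2, -0.2], [0.5, -0.6], [0.9, 0.4], [-0.1, 0.7], [0.0, 0.6], [0.7, 0.0]]
tube [ 543.00384163 -209.40144284  120.        ] [ 544.87821463 -206.98049984  120.        ] [[ 542.54243747 -206.70818731  120.        ]] yaw -1.5110393198764283 -1.5575606838650384
post [[ 468.20085017 -230.31599105   82.        ]] [ 469.48138733 -230.8165162   100.        ] [ 466.22651601 -230.17485367  100.        ]
corner
[ 6.54673e+02  1.47168e+02 -2.23000e-01] [[-0.3, -0.7], [-1.2, 2.0], [-0.2, -0.3], [0.4, -0.6], [1.3, -0.5]]
[ 6.60250e+02  1.51327e+02 -2.01000e-01] [[-0.1, -0.3], [-0.3, 0.8], [0.2, 0.6], [1.1, 1.1], [-0.9, -2.0]]
[ 6.58014e+02  1.49738e+02 -2.11000e-01] [[-1.0, -1.7], [-1.4, 1.1], [-0.4, -1.1], [-0.2, -2.0], [0.6, -1.8], [-0.6, -0.7], [-0.8, 0.4], [-0.3, 0.3], [-0.2, 0.5], [-2.1, -2.7]]
bottle [437.60334806 390.76503916   0.        ]
tipbox [ 718.90499071 -224.26186832   65.        ]
beaker [ 331.52478387 -413.54868121   85.        ]
```

```bash
cat > to.py <<'E'
import sys
from h import *
# to.py x y z [jawdeg]: shift in tool axes to bring TCP there
s=r.read_state(); M=R.from_rotvec(s["eef_rot"]).as_matrix(); a=[float(v) for v in sys.argv[1:]]
jaw=np.degrees(np.arctan2(M[1,0],M[0,0]))
print("t",round(s["time_s"],2),"pos",np.round(s["eef_pos"],1),"jaw",round(jaw,2),"ydown",np.round(M[:,1],3),"F",np.round(s["ft_force"],1),"Mo",np.round(s["moment"],2),"w",round(s["width"],1),"q1,6",np.round(s["joint_pos"][[0,5]],2))
if len(a)>=3:
    print("tool shift",np.round(M.T@(np.array(a[:3])-s["eef_pos"]),1), "turn", (round((jaw-a[3]+180)%360-180,1) if len(a)>3 else None))
E
python3 to.py 543 -208 160 107; python3 -m jog '[[34,0,-51,0,0],[34,0,-51,0,0],[34,0,-51,0,0],[34,0,-51,0,0],[34,0,-51,0,0]]'; python3 to.py 543 -208 160 107
```

```text
t 0.3 pos [ 226.8 -635.6  231. ] jaw 109.64 ydown [-0.  0. -1.] F [-0.6  0.4 -0.3] Mo [ 0.03  0.   -0.01] w 85.3 q1,6 [-0.94 -0.29]
tool shift [ 296.4   71.1 -441.5] turn 2.6
time_s: 0.92
eef_pos: [411.9, -387.2, 229.6]
eef_rot: [-1.03, -1.452, 1.451]
ft_force: [1.6, 0.6, -0.4]
width: 85.4
t 0.93 pos [ 411.9 -387.2  229.6] jaw 109.21 ydown [-0.001  0.001 -1.   ] F [ 1.6  0.6 -0.4] Mo [-0.14 -0.14 -0.01] w 85.4 q1,6 [-0.41 -0.83]
tool shift [ 126.    69.6 -182.8] turn 2.2
```

```bash
python3 -m jog '[[34,0,-51,0,0],[34,0,-51,1,0],[34,20,-51,1,0],[20,20,-25,0,0],[0,0,0,0,0]]'; python3 to.py 543 -208 160 107
```

```text
time_s: 1.55
eef_pos: [544.6, -209.0, 191.2]
eef_rot: [-1.051, -1.432, 1.429]
ft_force: [-0.5, -0.5, -0.0]
width: 85.3
t 1.55 pos [ 544.6 -209.   191.2] jaw 107.46 ydown [ 0.003  0.    -1.   ] F [-0.5 -0.5 -0. ] Mo [-0.05  0.07 -0.  ] w 85.3 q1,6 [-0.03 -1.23]
tool shift [ 1.4 31.2  1.3] turn 0.5
```

```bash
python3 -m jog '[[1,45,1,0,0],[0,45,0,0,0],[0,15,0,0,0],[0,0,0,0,0]]'; python3 to.py 543 -208 86 107; python3 - <<'E'
from h import *
c=camera("top"); crop(c,300,150,460,250,5,"pics/t4.png")
c=camera("scene"); crop(c,170,150,300,280,4.6,"pics/s4.png")
E
```

```text
time_s: 2.05
eef_pos: [545.4, -209.8, 87.0]
eef_rot: [-1.056, -1.435, 1.429]
ft_force: [0.0, -0.8, 0.4]
width: 85.4
t 2.05 pos [ 545.4 -209.8   87. ] jaw 107.51 ydown [ 0.007 -0.001 -1.   ] F [ 0.  -0.8  0.4] Mo [ 0.    0.04 -0.02] w 85.4 q1,6 [-0.03 -1.23]
tool shift [2.4 1.  1.8] turn 0.5
```

View pics/t4.png

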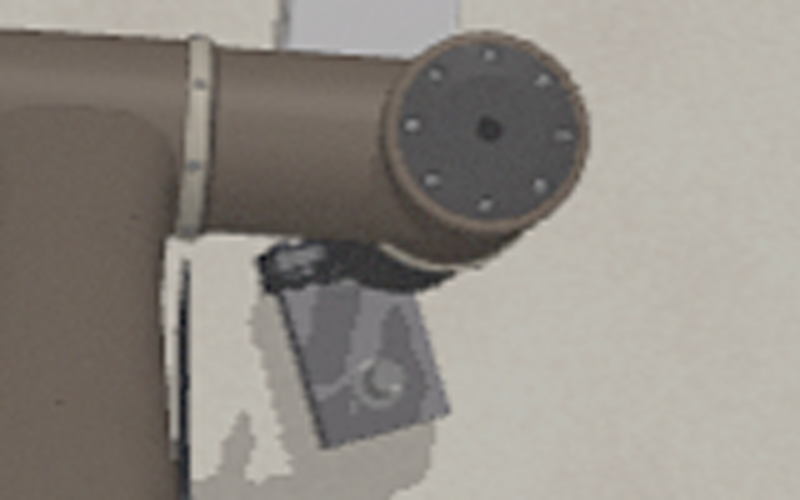

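View pics/s4.png

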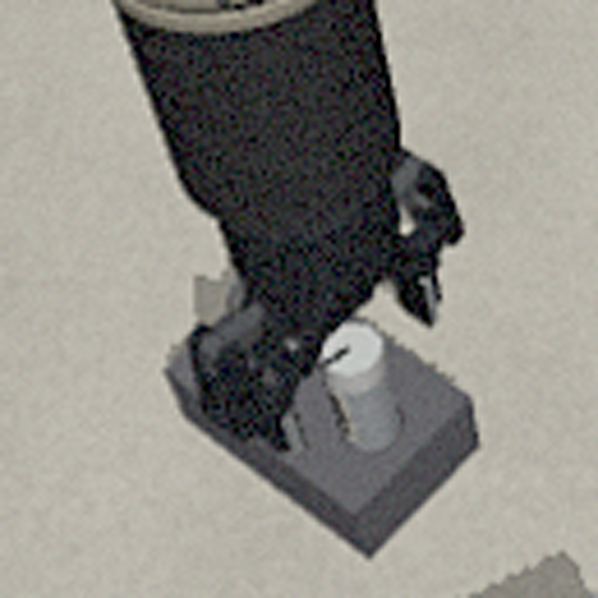

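```bash
python3 -m jog '[[2,0,1,0,0],[0,0,0,0,150],[0,0,0,0,200],[0,0,0,0,200],[0,0,0,0,200]]'; python3 -m jog '[[0,0,0,0,200],[0,0,0,0,200],[0,0,0,0,200]]';python3 to.py 543 -208 86 107
```

```text
time_s: 2.78
eef_pos: [547.0, -208.3, 92.7]
eef_rot: [-1.064, -1.442, 1.427]
ft_force: [-1.1, 0.8, 1.1]
width: 28.5
time_s: 3.15
eef_pos: [547.0, -208.3, 92.7]
eef_rot: [-1.064, -1.442, 1.427]
ft_force: [-0.1, 0.3, 1.8]
width: 28.5
t 3.15 pos [ 547.  -208.3   92.7] jaw 107.54 ydown [ 0.017 -0.002 -1.   ] F [-0.1  0.3  1.8] Mo [ 0.37  0.22 -0.  ] w 28.5 q1,6 [-0.03 -1.24]
tool shift [1.5 6.6 3.8] turn 0.5
```

```bash
python3 -m jog '[[0,0,0,-10.5,200],[0,0,0,-10.5,200],[0,0,0,-10.5,200],[0,0,0,-10.5,200],[0,0,0,-10.5,200]]';python3 to.py 543 -208 86 213; python3 -m jog '[[0,0,0,-10.5,200],[0,0,0,-10.5,200],[0,0,0,-10.5,200],[0,0,0,-10.5,200]]';python3 to.py 543 -208 86 213
```

```text
time_s: 3.78
eef_pos: [545.6, -206.8, 92.5]
eef_rot: [-0.352, -2.053, 2.048]
ft_force: [-2.9, 2.1, 3.7]
width: 28.4
t 3.77 pos [ 545.6 -206.8   92.5] jaw 161.3 ydown [ 0.014 -0.    -1.   ] F [-2.9  2.1  3.7] Mo [ 1.27  1.01 -0.01] w 28.4 q1,6 [-0.03 -0.3 ]
tool shift [2.2 6.5 2. ] turn -51.7
time_s: 4.28
eef_pos: [543.3, -205.9, 92.5]
eef_rot: [-0.416, 1.983, -1.984]
ft_force: [-2.7, 2.2, 3.9]
width: 28.5
t 4.28 pos [ 543.3 -205.9   92.5] jaw -155.73 ydown [ 0.01   0.001 -1.   ] F [-2.7  2.2  3.9] Mo [ 0.82  1.05 -0.04] w 28.5 q1,6 [-0.03  0.45]
tool shift [1.2 6.5 1.8] turn -8.7
```

```bash
python3 -m jog '[[0,0,0,-8.7,200]]';python3 to.py 543 -208 86 213;  python3 - <<'E'
from h import *
c=camera("scene"); crop(c,170,150,300,280,4.6,"pics/s5.png")
E
```

```text
time_s: 4.4
eef_pos: [542.7, -205.8, 92.6]
eef_rot: [-0.556, 1.887, -1.889]
ft_force: [-2.3, 1.3, 3.3]
width: 28.8
t 4.4 pos [ 542.7 -205.8   92.6] jaw -146.72 ydown [ 0.009  0.002 -1.   ] F [-2.3  1.3  3.3] Mo [ 0.61  0.91 -0.02] w 28.8 q1,6 [-0.03  0.61]
tool shift [1.  6.6 2. ] turn 0.3
```

View pics/s5.png

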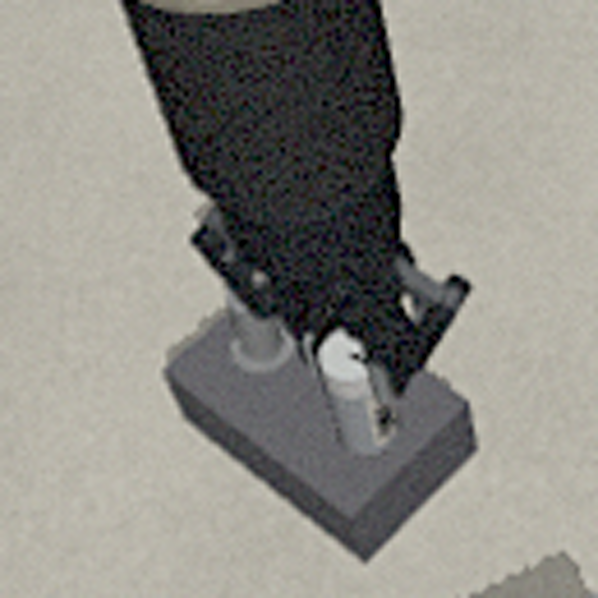

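```bash
python3 -m jog '[[0,0,0,0,90],[0,0,0,0,90],[0,0,0,0,90]]';python3 to.py; python3 -m jog '[[0,-40,0,0,90],[0,-50,0,0,90],[0,-30,0,0,90]]';python3 to.py 468 -230 185;  python3 - <<'E'
from h import *
c=camera("scene"); crop(c,170,150,300,280,4.6,"pics/s6.png")
E
```

```text
time_s: 4.82
eef_pos: [543.0, -206.0, 92.2]
eef_rot: [-0.555, 1.887, -1.889]
ft_force: [-0.2, -0.3, -0.1]
width: 55.1
t 4.83 pos [ 543.  -206.    92.2] jaw -146.73 ydown [ 0.009  0.001 -1.   ] F [-0.2 -0.3 -0.1] Mo [-0.04  0.08  0.02] w 55.1 q1,6 [-0.03  0.61]
time_s: 5.2
eef_pos: [540.3, -206.2, 212.1]
eef_rot: [-0.559, 1.894, -1.892]
ft_force: [0.1, -0.8, -0.3]
width: 55.3
t 5.2 pos [ 540.3 -206.2  212.1] jaw -146.97 ydown [ 0.002  0.002 -1.   ] F [ 0.1 -0.8 -0.3] Mo [-0.04 -0.07  0.01] w 55.3 q1,6 [-0.03  0.61]
tool shift [ 73.7  26.9 -19.4] turn None
```

View pics/s6.png

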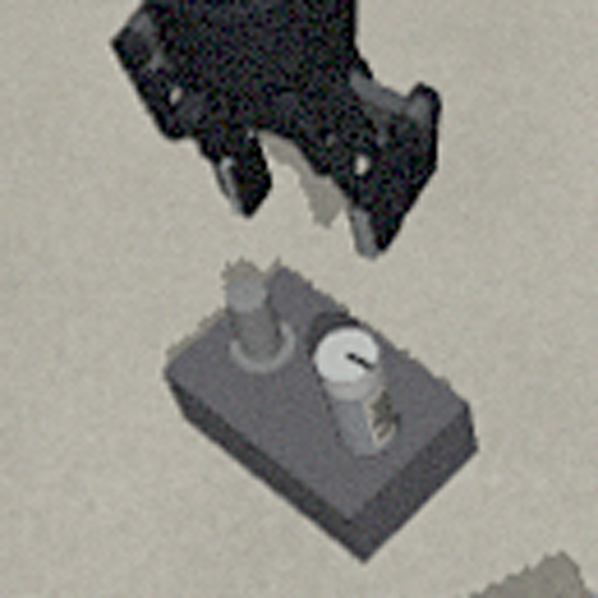

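```bash
python3 - <<'E'
from h import *
c=camera("scene"); crop(c,200,195,290,275,8,"pics/s7.png"); crop(c,232,215,264,240,24,"pics/s8.png")
E
```

```text
(no output)
```

View pics/s7.png

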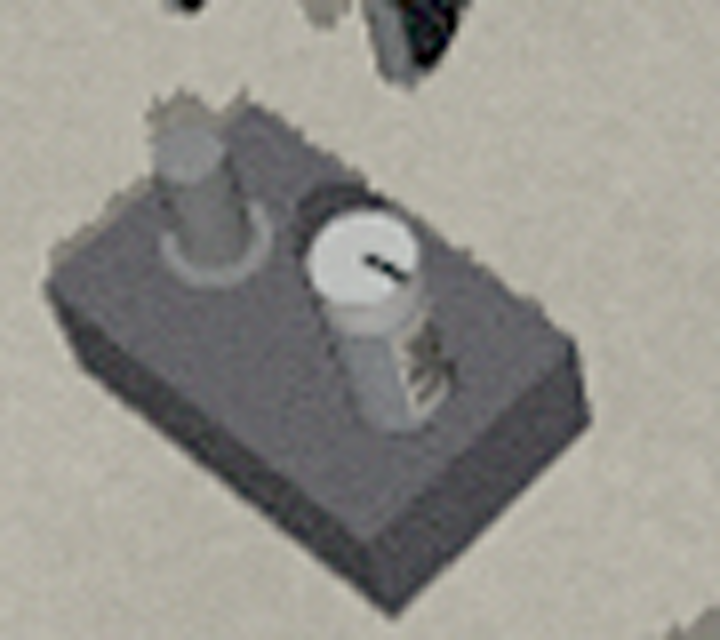

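View pics/s8.png

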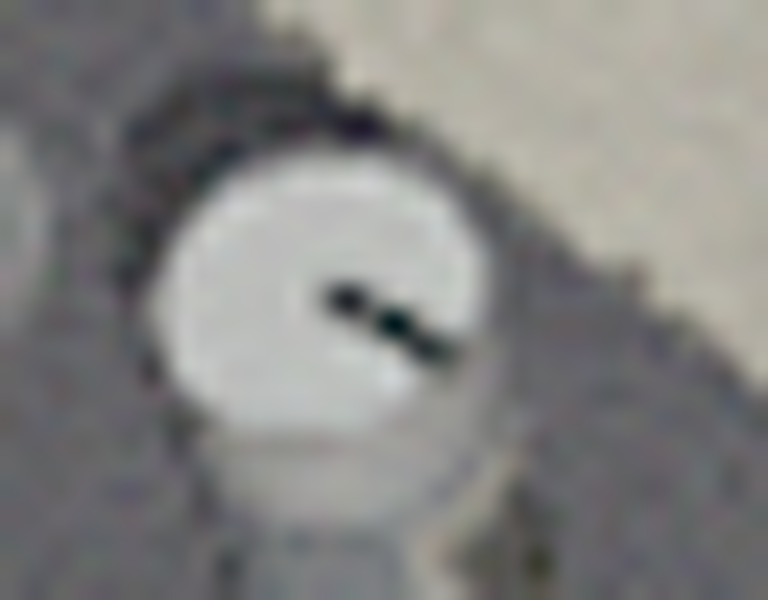

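```bash
python3 - <<'E'
from fit1 import *
S=px([(48,285),(368,540),(575,345),(245,102),(88,370),(395,618),(590,422)],200,195,8)
SL=[(-70,-43,50),(70,-43,50),(70,43,50),(-70,43,50),(-70,-43,0),(70,-43,0),(70,43,0)]
p=fit([(cs,S,SL)],[504,-218,.3])
u=px([(323,292),(450,357),(340,300)],232,215,24)
a,b,d=[back(cs,x,120) for x in u]
print(a,W(p,[(40,0,120)]),np.arctan2(*(b-a)[[1,0]]),np.arctan2(*(b-d)[[1,0]]))
E
```

```text
[ 5.06739e+02 -2.20643e+02  2.83000e-01] [[-0.9, -0.3], [0.2, 0.3], [0.3, -0.8], [0.9, -0.0], [-1.1, -0.2], [0.1, 0.5], [0.5, 0.2]]
[ 546.28021496 -210.75534264  120.        ] [[ 545.15299106 -209.49024155  120.        ]] 0.4392807681808891 0.4343118622546264
```

```bash
python3 to.py 400 -330 212; 
```

```text
t 5.4 pos [ 539.8 -205.9  210. ] jaw -146.97 ydown [ 0.001  0.002 -1.   ] F [-0.2 -0.5 -0.8] Mo [ 0.01  0.04 -0.01] w 55.1 q1,6 [-0.03  0.61]
tool shift [184.8  -2.5  27.8] turn None
```

```bash
python3 -m jog '[[50,-1,8,0,90],[50,-1,8,0,90],[50,0,8,0,90],[35,0,4,0,90]]';python3 to.py 468 -230 185;  python3 - <<'E'
from h import *
c=camera("top"); crop(c,230,120,410,250,4.4,"pics/t6.png"); crop(c,340,180,400,250,8,"pics/t7.png");crop(c,360,190,385,215,24,"pics/t8.png"); np.save("top1.npy",c["pixels"])
E
```

```text
time_s: 5.9
eef_pos: [395.6, -330.9, 205.9]
eef_rot: [-0.568, 1.902, -1.888]
ft_force: [-0.3, -0.5, -0.0]
width: 55.1
t 5.9 pos [ 395.6 -330.9  205.9] jaw -146.89 ydown [-0.007  0.005 -1.   ] F [-0.3 -0.5 -0. ] Mo [-0.06 -0.04  0.04] w 55.1 q1,6 [-0.32  0.9 ]
tool shift [-115.9   20.9  -44.8] turn None
```

View pics/t6.png

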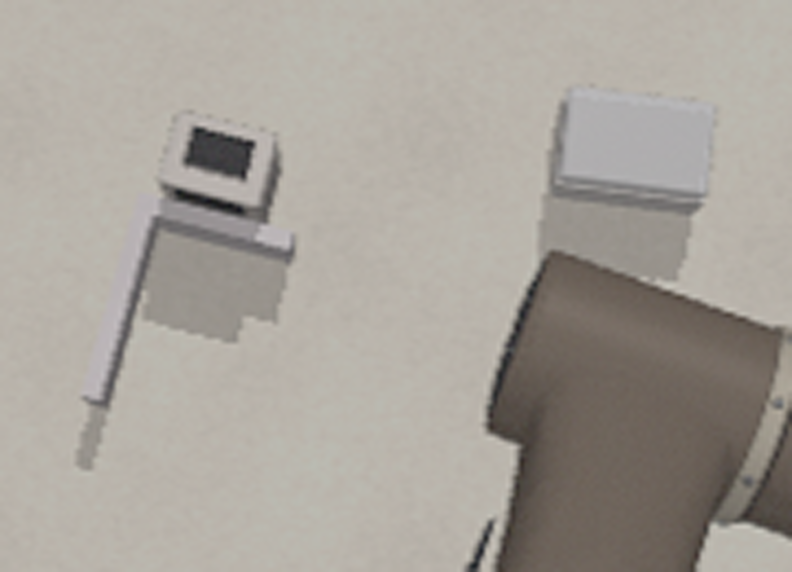

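View pics/t7.png

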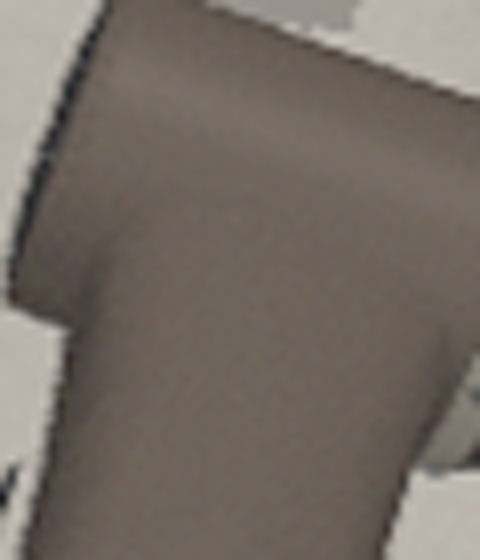

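View pics/t8.png

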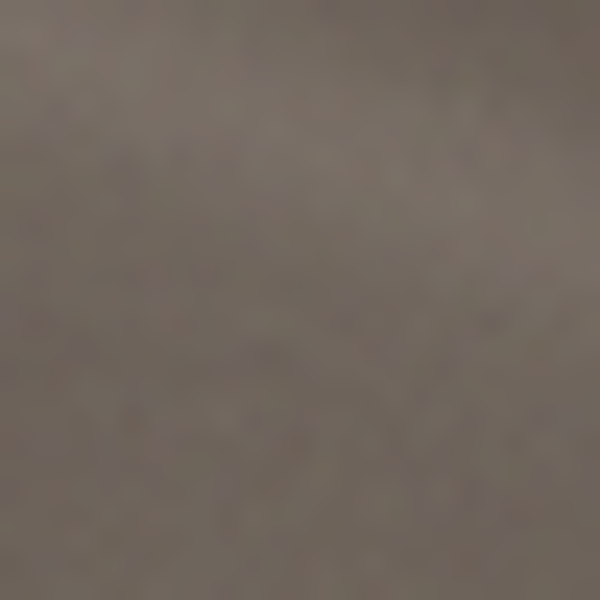

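```bash
python3 to.py 350 -520 230; 
```

```text
t 5.95 pos [ 393.  -331.9  205.7] jaw -146.93 ydown [-0.008  0.006 -1.   ] F [-3.4 -1.7 -1. ] Mo [-0.13  0.57 -0.01] w 55.2 q1,6 [-0.32  0.9 ]
tool shift [138.7 -25.1 133.9] turn None
```

```bash
python3 -m jog '[[40,-10,38,0,90],[40,-10,38,0,90],[35,-5,38,0,90],[20,0,20,0,90]]';python3 to.py 468 -230 185;  python3 - <<'E'
from h import *
c=camera("top"); crop(c,340,180,400,250,8,"pics/t9.png");crop(c,360,190,385,215,24,"pics/t10.png"); np.save("top1.npy",c["pixels"])
E
```

```text
time_s: 6.45
eef_pos: [349.9, -521.1, 225.2]
eef_rot: [-0.573, 1.911, -1.884]
ft_force: [0.2, 0.6, 0.0]
width: 55.0
t 6.45 pos [ 349.9 -521.1  225.2] jaw -146.93 ydown [-0.014  0.01  -1.   ] F [0.2 0.6 0. ] Mo [ 0.05 -0.07  0.01] w 55.0 q1,6 [-0.67  1.25]
tool shift [-258.    41.6 -178.8] turn None
```

View pics/t9.png

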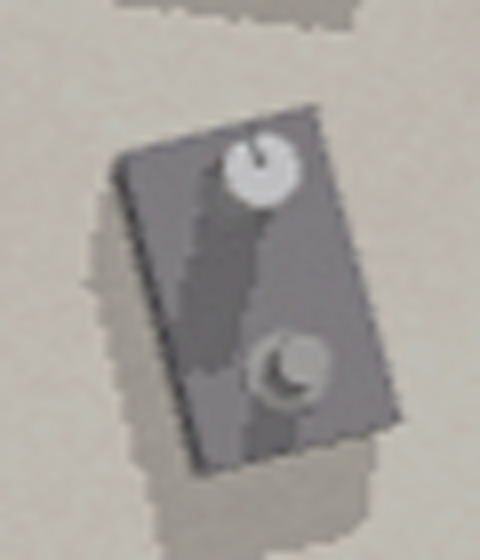

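View pics/t10.png

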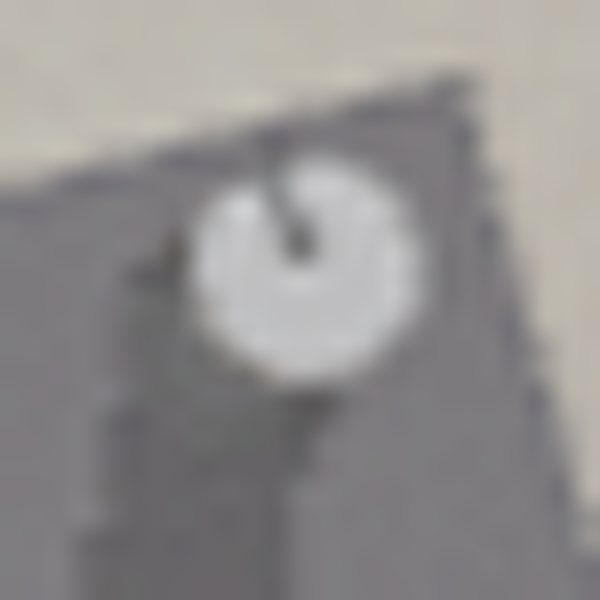

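```bash
python3 - <<'E'
from fit1 import *
T=px([(119,160),(316,107),(401,418),(203,470)],340,180,8); TL=[(70,43,50),(70,-43,50),(-70,-43,50),(-70,43,50)]
p=fit([(ct,T,TL)],[504,-218,.3])
a,b,d=[back(ct,x,120) for x in px([(308,268),(268,175),(300,250)],360,190,24)]
print(a,W(p,[(40,0,120),(-38,0,82)]),np.arctan2(*(b-a)[[1,0]]),np.arctan2(*(b-d)[[1,0]]))
print(back(ct,px([(302,362)],340,180,8)[0],100))
E
python3 to.py 544 -210 185
```

```text
[ 5.04748e+02 -2.21501e+02  2.79000e-01] [[-0.0, -0.8], [-0.4, -0.2], [0.1, 0.6], [0.3, 0.4]]
[ 544.72585159 -211.96084126  120.        ] [[ 543.20278204 -210.48996187  120.        ]
 [ 468.21655063 -231.96238834   82.        ]] 0.41518910035757783 0.41225461502740474
[ 468.72964665 -231.79310738  100.        ]
t 6.6 pos [ 349.9 -519.7  224.5] jaw -146.98 ydown [-0.015  0.012 -1.   ] F [ 0.3  0.3 -0.6] Mo [ 0.05 -0.06  0.02] w 55.0 q1,6 [-0.67  1.24]
tool shift [-331.8   40.2 -153.2] turn None
```

```bash
python3 -m jog '[[-55,0,-25,0,90],[-55,0,-25,0,90],[-55,0,-25,0,90],[-55,5,-25,0,90],[-50,10,-25,0,90]]';python3 to.py 544 -210 160
```

```text
time_s: 7.22
eef_pos: [509.2, -259.4, 206.0]
eef_rot: [-0.571, 1.922, -1.884]
ft_force: [1.5, 0.3, -0.4]
width: 55.9
t 7.22 pos [ 509.2 -259.4  206. ] jaw -147.34 ydown [-0.019  0.015 -1.   ] F [ 1.5  0.3 -0.4] Mo [-0.09 -0.18 -0.07] w 55.9 q1,6 [-0.14  0.71]
tool shift [-56.3  46.  -21.7] turn None
```

```bash
python3 -m jog '[[-40,10,-12,0,90],[-16,10,-10,0,90],[0,10,0,0,90]]';python3 to.py 544 -210 92
```

```text
time_s: 7.6
eef_pos: [545.0, -201.1, 173.6]
eef_rot: [-0.579, 1.919, -1.878]
ft_force: [0.2, -0.2, -0.1]
width: 55.2
t 7.6 pos [ 545.  -201.1  173.6] jaw -146.9 ydown [-0.02   0.016 -1.   ] F [ 0.2 -0.2 -0.1] Mo [-0.04 -0.07 -0.01] w 55.2 q1,6 [-0.03  0.61]
tool shift [ 5.  81.5  8.9] turn None
```

```bash
python3 -m jog '[[5,15,9,0,90],[0,0,0,0,90]]';python3 to.py 544 -211 92
```

```text
time_s: 7.85
eef_pos: [543.7, -211.4, 156.1]
eef_rot: [-0.582, 1.921, -1.878]
ft_force: [-0.4, -0.4, -0.4]
width: 55.2
t 7.85 pos [ 543.7 -211.4  156.1] jaw -146.87 ydown [-0.023  0.016 -1.   ] F [-0.4 -0.4 -0.4] Mo [-0.07 -0.05  0.02] w 55.2 q1,6 [-0.05  0.63]
tool shift [-1.1 64.1  1.5] turn None
```

```bash
python3 -m jog '[[-1,30,2,0,90],[0,32,0,0,90]]';python3 to.py 544 -211 92; python3 -m jog '[[0,0,0,0,200],[0,0,0,0,200],[0,0,0,0,200]]';python3 to.py 544 -211 92
```

```text
time_s: 8.1
eef_pos: [545.7, -214.0, 95.7]
eef_rot: [-0.574, 1.918, -1.88]
ft_force: [0.4, 0.3, 0.1]
width: 55.2
t 8.1 pos [ 545.7 -214.    95.7] jaw -147.03 ydown [-0.017  0.015 -1.   ] F [0.4 0.3 0.1] Mo [-0.03 -0.07  0.03] w 55.2 q1,6 [-0.05  0.64]
tool shift [-0.2  3.8 -3.4] turn None
time_s: 8.48
eef_pos: [545.2, -215.6, 96.6]
eef_rot: [-0.572, 1.92, -1.882]
ft_force: [0.1, 1.1, -1.4]
width: 28.2
t 8.47 pos [ 545.2 -215.6   96.6] jaw -147.18 ydown [-0.018  0.015 -1.   ] F [ 0.1  1.1 -1.4] Mo [ 0.4   0.04 -0.01] w 28.2 q1,6 [-0.05  0.64]
tool shift [-1.5  4.7 -4.4] turn None
```

```bash
python3 -m jog '[[0,0,0,4,200],[0,0,0,4,200]]';python3 to.py; python3 -m jog '[[0,0,0,0,90],[0,0,0,0,90],[0,0,0,0,90],[0,-40,0,0,90],[0,-50,0,0,90]]';python3 to.py 468 -232 185 197; python3 - <<'E'
from h import *
c=camera("scene"); crop(c,200,195,290,275,8,"pics/s9.png"); crop(c,232,215,264,240,24,"pics/s10.png")
E
```

```text
time_s: 8.72
eef_pos: [545.5, -215.7, 98.6]
eef_rot: [-0.446, 2.007, -1.971]
ft_force: [-1.2, 0.7, -0.0]
width: 27.9
t 8.72 pos [ 545.5 -215.7   98.6] jaw -155.39 ydown [-0.016  0.015 -1.   ] F [-1.2  0.7 -0. ] Mo [ 0.15  0.37 -0.06] w 27.9 q1,6 [-0.05  0.49]
time_s: 9.35
eef_pos: [545.2, -217.0, 188.8]
eef_rot: [-0.455, 2.008, -1.969]
ft_force: [1.2, 0.0, -0.1]
width: 55.7
t 9.35 pos [ 545.2 -217.   188.8] jaw -155.16 ydown [-0.021  0.015 -1.   ] F [ 1.2  0.  -0.1] Mo [-0.06 -0.22 -0.03] w 55.7 q1,6 [-0.06  0.5 ]
tool shift [ 76.3   5.2 -18.8] turn 7.8
```

View pics/s9.png

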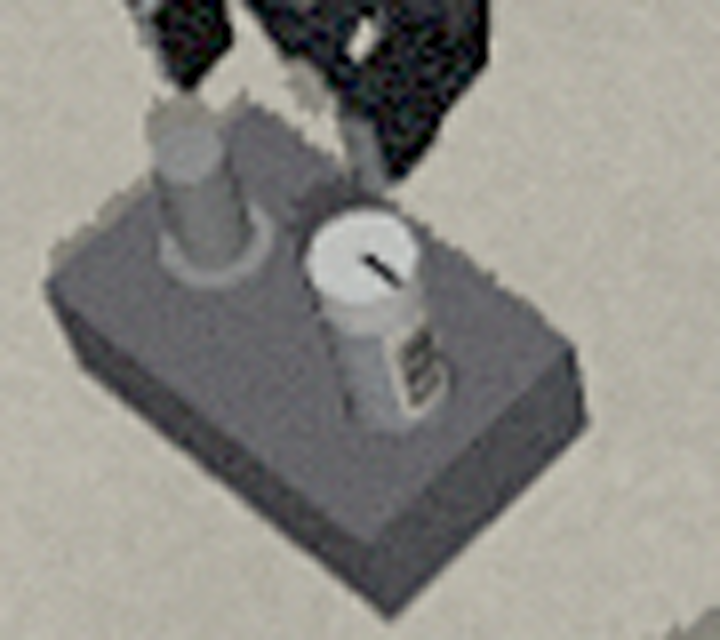

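View pics/s10.png

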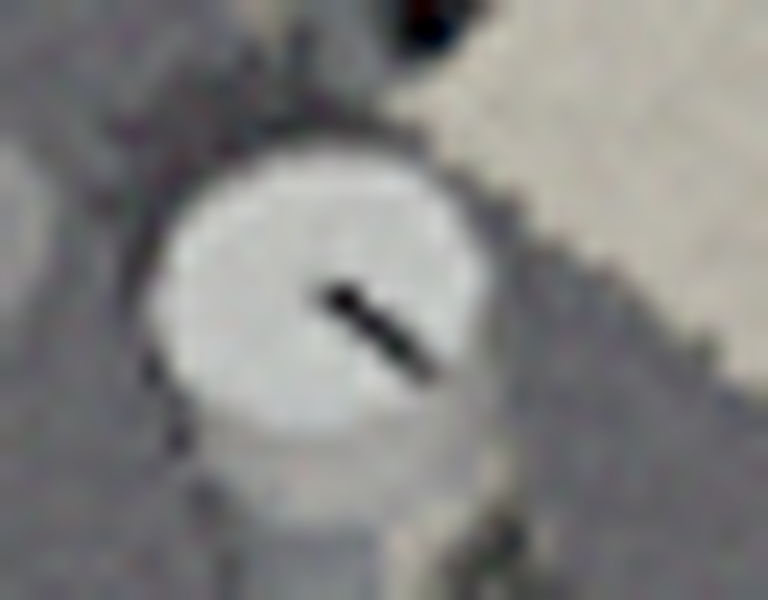

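```bash
python3 - <<'E'
from fit1 import *
a,b,d=[back(cs,x,120) for x in px([(323,290),(432,377),(338,297)],232,215,24)]
print(a,np.arctan2(*(b-a)[[1,0]]),np.arctan2(*(b-d)[[1,0]]))
E
python3 -m jog '[[40,-8,-10,4,90],[36,-5,-9,4,90],[0,0,0,0,90]]'; python3 to.py 468 -232 120 197
```

```text
[ 546.08605515 -210.65105878  120.        ] 0.25016967648606475 0.2216228197302768
time_s: 9.88
eef_pos: [467.6, -229.5, 203.6]
eef_rot: [-0.318, 2.088, -2.053]
ft_force: [1.9, -0.7, -0.3]
width: 55.4
t 9.88 pos [ 467.6 -229.5  203.6] jaw -163.3 ydown [-0.016  0.015 -1.   ] F [ 1.9 -0.7 -0.3] Mo [-0.07 -0.11 -0.04] w 55.4 q1,6 [-0.09  0.39]
tool shift [-0.6 83.6  4. ] turn -0.3
```

```bash
python3 -m jog '[[0,40,3,0,90],[0,40,0,0,90]]'; python3 to.py 468 -232 64 197;  python3 - <<'E'
from h import *
c=camera("scene"); crop(c,170,150,300,280,4.6,"pics/s11.png")
E
```

```text
time_s: 10.12
eef_pos: [470.0, -231.8, 124.4]
eef_rot: [-0.312, 2.081, -2.051]
ft_force: [0.8, 0.3, -1.0]
width: 55.0
t 10.12 pos [ 470.  -231.8  124.4] jaw -163.17 ydown [-0.008  0.014 -1.   ] F [ 0.8  0.3 -1. ] Mo [ 0.   -0.03  0.  ] w 55.0 q1,6 [-0.09  0.4 ]
tool shift [ 1.8 60.4  0.6] turn -0.2
```

View pics/s11.png

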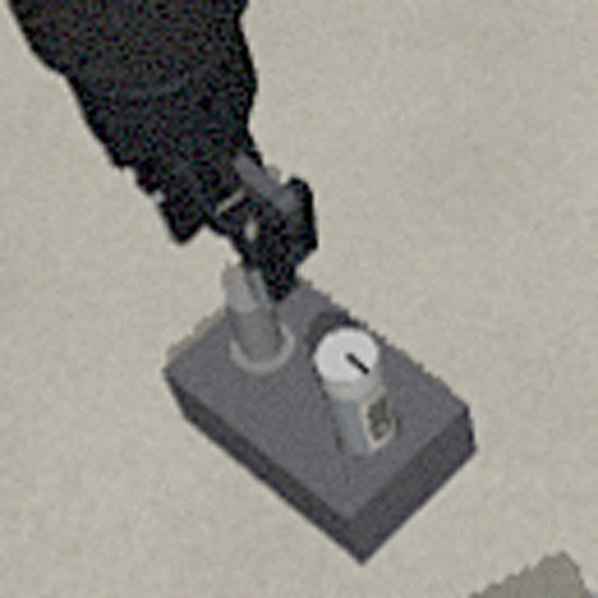

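```bash
python3 -m jog '[[2,30,0,0,90],[0,28,0,0,90],[0,0,0,0,90]]'; python3 to.py 468 -232 64 197;  python3 -m jog '[[0,0,0,0,220],[0,0,0,0,220],[0,0,0,0,220],[0,0,0,0,220]]'; python3 to.py 468 -232 64 197;python3 - <<'E'
from h import *
c=camera("scene"); crop(c,170,150,300,280,4.6,"pics/s12.png")
E
```

```text
time_s: 10.55
eef_pos: [464.6, -230.3, 58.6]
eef_rot: [-0.326, 2.089, -2.05]
ft_force: [-0.3, -0.1, 1.0]
width: 55.2
t 10.55 pos [ 464.6 -230.3   58.6] jaw -163.05 ydown [-0.019  0.016 -1.   ] F [-0.3 -0.1  1. ] Mo [-0.02 -0.03 -0.  ] w 55.2 q1,6 [-0.09  0.4 ]
tool shift [-2.7 -5.4  2.5] turn -0.1
time_s: 11.05
eef_pos: [466.5, -230.4, 61.6]
eef_rot: [-0.323, 2.086, -2.049]
ft_force: [-0.9, 0.2, -5.1]
width: 20.9
t 11.05 pos [ 466.5 -230.4   61.6] jaw -162.99 ydown [-0.016  0.015 -1.   ] F [-0.9  0.2 -5.1] Mo [-0.11  0.19  0.03] w 20.9 q1,6 [-0.09  0.4 ]
tool shift [-1.  -2.5  1.9] turn 0.0
```

View pics/s12.png

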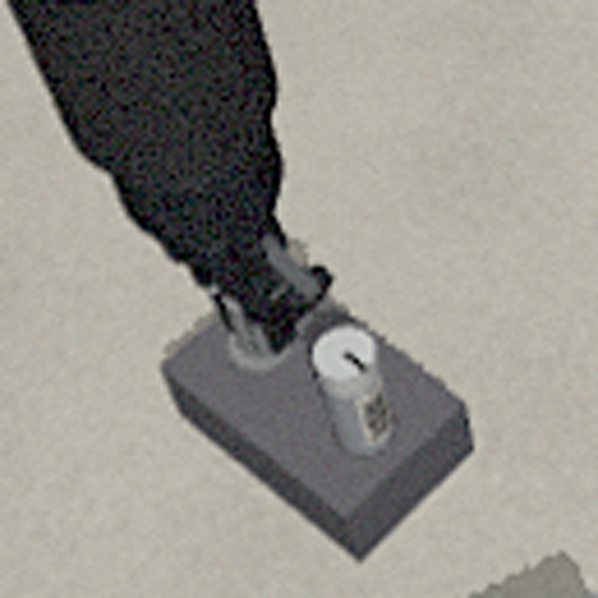

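```bash
cat > ov.py <<'E'
from fit1 import *
def ov(c,segs,x0,y0,x1,y1,k,f):
    crop(c,x0,y0,x1,y1,k,f); im=cv2.imread(f)
    for A,B,col in segs:
        u=[(p-[x0,y0]+.5)*k-.5 for p in proj(c,np.array([A,B]))]
        cv2.line(im,tuple(int(round(v*16)) for v in u[0]),tuple(int(round(v*16)) for v in u[1]),col,1,cv2.LINE_AA,4)
    cv2.imwrite(f,im)
def corner_segs(p):
    L=[((0,0,55),(-150,0,55)),((-150,15,55),(15,15,55)),((-150,0,55),(-150,15,55)),((0,0,55),(0,-110,55)),((0,-110,55),(15,-110,55)),((15,-110,55),(15,-83,55)),((0,0,0),(-150,0,0)),((0,0,0),(0,-110,0)),((-150,0,0),(-150,0,55)),((0,-110,0),(0,-110,55)),((15,-110,0),(15,-110,55))]
    # reader guess 60 x 80
    for z in(100,): L+=[((16,-83,z),(16,-3,z)),((76,-83,z),(76,-3,z)),((16,-83,z),(76,-83,z)),((16,-3,z),(76,-3,z))]
    return [(W(p,[a])[0],W(p,[b])[0],(0,0,255)) for a,b in L]
if __name__=="__main__":
    import sys
    p=[float(v) for v in sys.argv[1:4]]
    ov(ct,corner_segs(p),235,135,310,220,7,"pics/"+sys.argv[4]+"t.png"); ov(cs,corner_segs(p),345,150,425,250,6,"pics/"+sys.argv[4]+"s.png")
E
python3 ov.py 656 148 -0.225 o1
```

```text
(no output)
```

View pics/o1t.png

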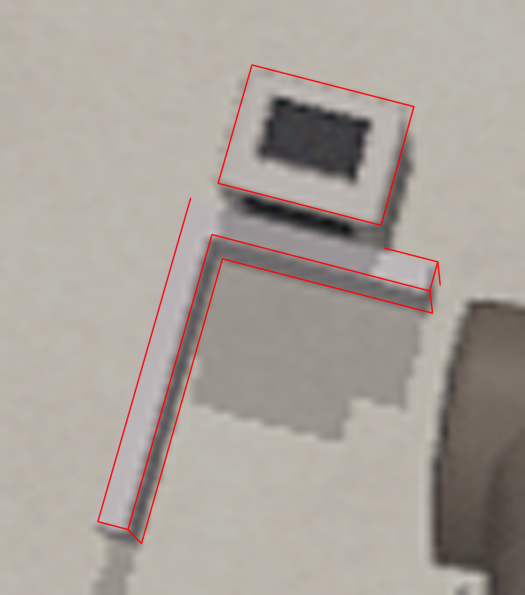

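View pics/o1s.png

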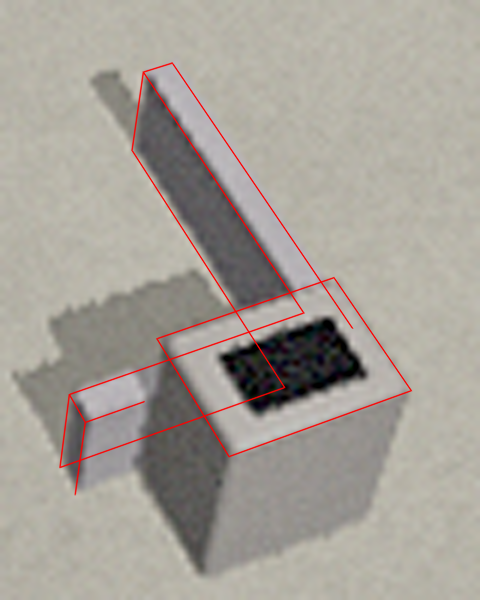

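```bash
python3 -m jog '[[-4,1,-9,2,220],[-8,1,-18,4,220]]'; python3 to.py 506 108 61 168
```

```text
time_s: 11.45
eef_pos: [471.2, -202.4, 60.8]
eef_rot: [-0.215, 2.145, -2.113]
ft_force: [-1.7, -3.1, 4.2]
width: 20.7
t 11.45 pos [ 471.2 -202.4   60.8] jaw -169.23 ydown [-0.015  0.014 -1.   ] F [-1.7 -3.1  4.2] Mo [-0.85  0.23 -0.17] w 20.7 q1,6 [-0.03  0.23]
tool shift [ -92.2    3.6 -298.4] turn 22.8
```

```bash
python3 -m jog '[[-8,0,-28,5,220],[-6,0,-29,5,220],[-4,0,-29,5,220],[-2,0,-30,5,220],[0,0,-30,2,220]]'; python3 to.py 506 108 61 168
```

```text
time_s: 12.08
eef_pos: [490.3, -52.6, 62.8]
eef_rot: [-0.207, -2.114, 2.089]
ft_force: [0.6, 0.3, -4.2]
width: 20.5
t 12.07 pos [490.3 -52.6  62.8] jaw 167.83 ydown [-0.015  0.013 -1.   ] F [ 0.6  0.3 -4.2] Mo [-0.01 -0.01  0.02] w 20.5 q1,6 [ 0.28 -0.47]
tool shift [  18.5    3.7 -160.3] turn -0.2
```

```bash
python3 -m jog '[[3,2,-20,0,220],[3,1,-25,0,220]]'; python3 to.py 506 108 61 168;  python3 -m jog '[[3,1,-30,0,220],[3,1,-30,0,220],[3,1,-25,0,220]]'; python3 to.py 506 108 61 168; python3 - <<'E'
from ov import *
crop(cs,300,130,440,260,5,"pics/s13.png"); crop(ct,230,130,360,240,6,"pics/t13.png")
E
```

```text
time_s: 12.32
eef_pos: [495.2, -5.6, 61.3]
eef_rot: [-0.21, -2.116, 2.09]
ft_force: [-0.5, -2.2, 1.5]
width: 20.5
t 12.32 pos [495.2  -5.6  61.3] jaw 167.82 ydown [-0.013  0.013 -1.   ] F [-0.5 -2.2  1.5] Mo [-0.86 -0.34 -0.2 ] w 20.5 q1,6 [ 0.37 -0.57]
tool shift [  13.4    1.7 -113.3] turn -0.2
time_s: 12.7
eef_pos: [506.2, 81.8, 61.1]
eef_rot: [-0.214, -2.118, 2.091]
ft_force: [0.3, -1.7, 0.8]
width: 20.8
t 12.7 pos [506.2  81.8  61.1] jaw 167.81 ydown [-0.009  0.014 -1.   ] F [ 0.3 -1.7  0.8] Mo [-0.76 -0.23 -0.22] w 20.8 q1,6 [ 0.53 -0.73]
tool shift [  5.7   0.5 -25.5] turn -0.2
```

View pics/s13.png

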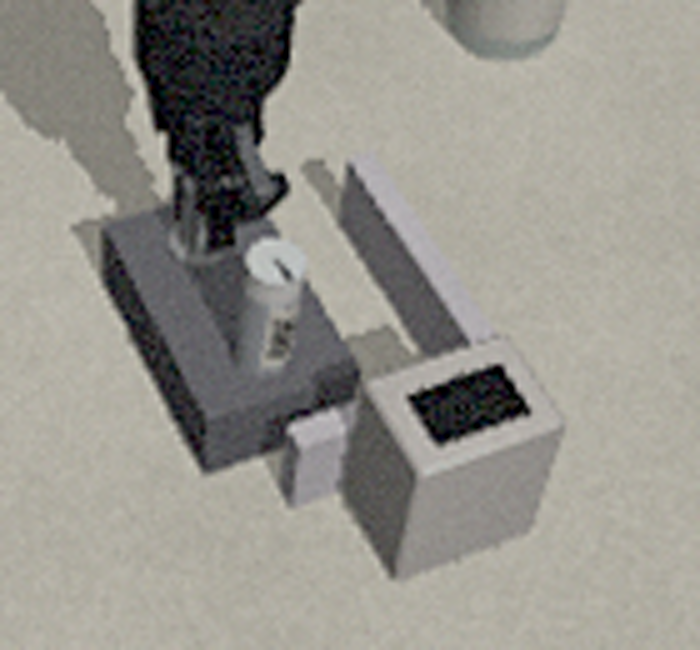

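View pics/t13.png

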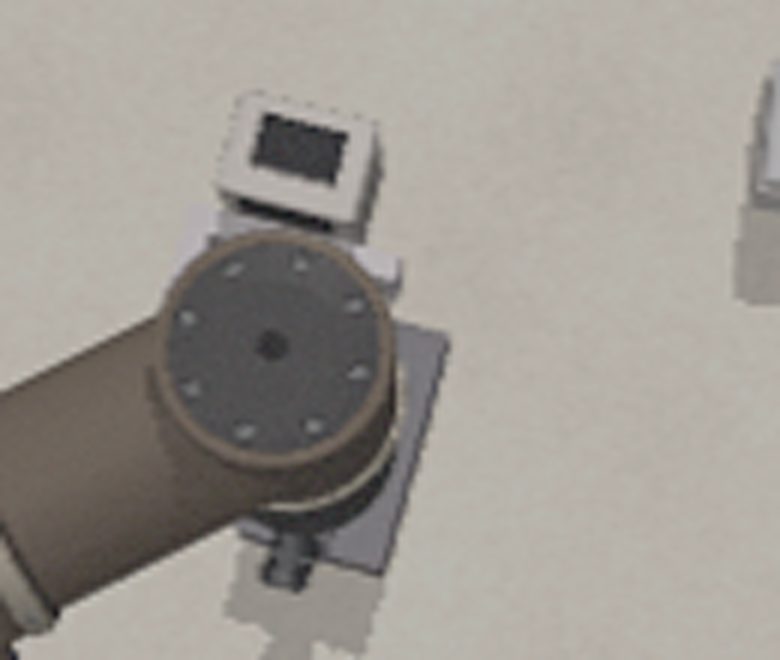

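```bash
python3 - <<'E'
from fit1 import *
S=px([(105,233),(205,412),(357,357),(205,472)],300,130,5)
SL=[(-70,-43,50),(70,-43,50),(70,43,50),(70,-43,0)]
p=fit([(cs,S,SL)],[600,60,-.2])
print(W(p,[(-38,0,82)]))
a,b=[back(cs,x,120) for x in px([(275,261),(291,278)],300,130,5)]
print(a,W(p,[(40,0,120)]),np.arctan2(*(b-a)[[1,0]]))
E
```

```text
[ 5.42387e+02  7.41180e+01 -2.07000e-01] [[-1.4, -2.2], [0.7, 0.9], [0.7, 0.9], [-0.1, -0.0]]
[[505.19899852  81.93318754  82.        ]]
[584.91963357  67.31645221 120.        ] [[581.53177508  65.89238882 120.        ]] -0.02694431592778127
```

```bash
python3 - <<'E'
from ov import *
crop(cs,342,170,368,208,20,"pics/s14.png")
E
```

```text
(no output)
```

View pics/s14.png

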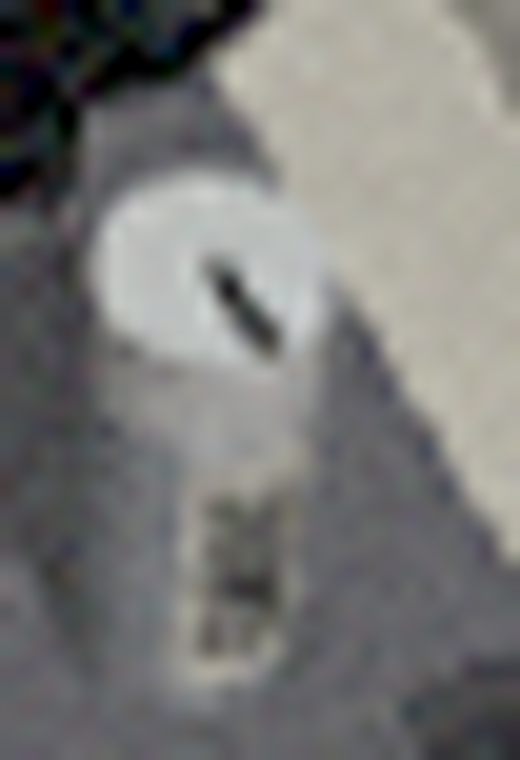

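```bash
python3 - <<'E'
from fit1 import *
q=lambda l:[back(cs,x,120) for x in px(l,342,170,20)]
for l in ([(212,272),(275,350)],[(210,262),(276,352)],[(205,258),(280,355)]):
    a,b=q(l); print(a,np.arctan2(*(b-a)[[1,0]]))
# edge direction of carrier right side top, in same crop, z=50
a,b=[back(cs,x,50) for x in px([(270,165),(510,550)],342,170,20)]; print(a,b,np.arctan2(*(b-a)[[1,0]]))
# predicted pixel dir for yaw
for y in (-.25,-.2,-.1,0.):
    c0=back(cs,px([(212,272)],342,170,20)[0],120); u=proj(cs,[c0,c0+15*np.array([np.cos(y),np.sin(y),0])]); d=u[1]-u[0]; print(y,d*20,d[1]/d[0])
E
```

```text
[584.73365972  59.83806427 120.        ] -0.09692569185150808
[583.35922947  60.61304761 120.        ] -0.1415493848299842
[582.51514513  60.50858854 120.        ] -0.11744373716653822
[531.56817246 117.40859055  50.        ] [600.57089579 102.04055979  50.        ] -0.21913971712189717
-0.25 [50.84320955 90.19233567] 1.773930805488824
-0.2 [56.50269087 88.33608215] 1.563396022398279
-0.1 [67.37289593 83.96299142] 1.2462428734975963
0.0 [77.55323078 78.74848024] 1.0154119879932373
```

```bash
python3 -m jog '[[0,0.5,-20,0,220],[0,0.5,-20,0,220],[0,0.5,-8,0,220]]'; python3 to.py 541 131 61 168
```

```text
time_s: 13.48
eef_pos: [516.1, 126.0, 60.9]
eef_rot: [-0.217, -2.112, 2.091]
ft_force: [-0.9, -5.8, 9.4]
width: 20.7
t 13.47 pos [516.1 126.   60.9] jaw 167.56 ydown [-0.01   0.011 -1.   ] F [-0.9 -5.8  9.4] Mo [-2.15 -0.11 -0.31] w 20.7 q1,6 [ 0.6 -0.8]
tool shift [-23.2  -0.3 -10.2] turn -0.4
```

```bash
python3 -m jog '[[0,0,-4,0,220]]'|tail -4; python3 -m jog '[[0,0,-4,0,220]]'|tail -4; python3 -m jog '[[0,0,-4,0,220]]'|tail -4;python3 to.py 541 131 61 168
```

```text
eef_pos: [517.0, 130.3, 61.0]
eef_rot: [-0.216, -2.112, 2.092]
ft_force: [-1.9, -3.3, 3.8]
width: 20.6
eef_pos: [517.8, 134.3, 61.0]
eef_rot: [-0.216, -2.111, 2.092]
ft_force: [-0.7, -3.4, 4.4]
width: 20.5
eef_pos: [518.6, 138.3, 61.0]
eef_rot: [-0.216, -2.111, 2.092]
ft_force: [-1.1, -4.2, 4.0]
width: 20.8
t 13.85 pos [518.6 138.3  61. ] jaw 167.59 ydown [-0.011  0.01  -1.   ] F [-1.1 -4.2  4. ] Mo [-1.25 -0.24 -0.3 ] w 20.8 q1,6 [ 0.62 -0.82]
tool shift [-23.4  -0.3   2.4] turn -0.4
```

```bash
for i in 1; do python3 -m jog '[[0,0,-3,0,220]]'|tail -4; done; python3 -m jog '[[0,0,-3,0,220]]'|tail -4; python3 -m jog '[[0,0,-3,0,220]]'|tail -4;python3 to.py 541 131 61 168
```

```text
eef_pos: [518.9, 139.9, 61.2]
eef_rot: [-0.214, -2.108, 2.095]
ft_force: [2.0, -17.9, 10.5]
width: 20.2
eef_pos: [519.0, 140.1, 61.4]
eef_rot: [-0.212, -2.103, 2.1]
ft_force: [2.8, -19.9, 10.2]
width: 20.5
eef_pos: [519.1, 140.1, 61.6]
eef_rot: [-0.21, -2.097, 2.105]
ft_force: [1.5, -17.0, 8.1]
width: 20.8
t 14.22 pos [519.1 140.1  61.6] jaw 167.68 ydown [-0.016 -0.002 -1.   ] F [  1.5 -17.    8.1] Mo [-6.28 -1.36  0.11] w 20.8 q1,6 [ 0.62 -0.83]
tool shift [-23.4   0.2   4.2] turn -0.3
```

```bash
python3 - <<'E'
from ov import *
crop(cs,300,130,440,260,5,"pics/s15.png")
E
```

```text
(no output)
```

View pics/s15.png

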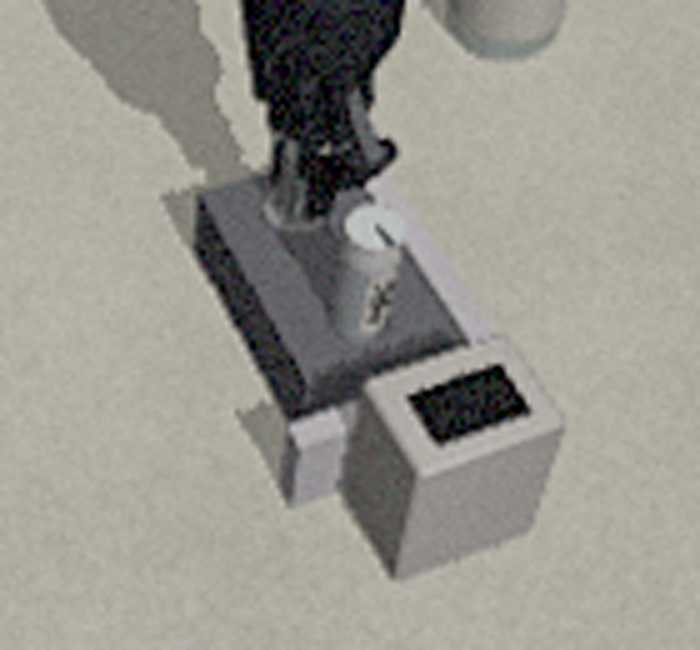

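```bash
python3 -m jog '[[-7,0,0.3,0,220],[-7,0,0,0,220]]'|tail -4;python3 to.py 541 131 61 168;  python3 -m jog '[[-4,0,0,0,220]]'|tail -4;python3 to.py 541 131 61 168
```

```text
eef_pos: [531.5, 136.5, 61.6]
eef_rot: [-0.208, -2.096, 2.104]
ft_force: [-4.9, 0.2, 7.5]
width: 20.6
t 14.57 pos [531.5 136.5  61.6] jaw 167.69 ydown [-0.018 -0.002 -1.   ] F [-4.9  0.2  7.5] Mo [0.42 1.21 0.09] w 20.6 q1,6 [ 0.6  -0.81]
tool shift [-10.5   0.4   3.4] turn -0.3
eef_pos: [534.9, 135.8, 61.7]
eef_rot: [-0.206, -2.096, 2.104]
ft_force: [-6.7, -0.6, 10.0]
width: 20.6
t 14.7 pos [534.9 135.8  61.7] jaw 167.71 ydown [-0.019 -0.002 -1.   ] F [-6.7 -0.6 10. ] Mo [0.07 1.58 0.13] w 20.6 q1,6 [ 0.6 -0.8]
tool shift [-7.   0.6  3.4] turn -0.3
```

```bash
python3 -m jog '[[-3,0,0,0,220]]'|tail -4;python3 to.py 541 131 61 168;  python3 -m jog '[[-3,0,0,0,220]]'|tail -4;python3 to.py 541 131 61 168
```

```text
eef_pos: [537.2, 135.3, 61.8]
eef_rot: [-0.205, -2.095, 2.104]
ft_force: [-7.6, -1.0, 9.6]
width: 20.5
t 14.82 pos [537.2 135.3  61.8] jaw 167.73 ydown [-0.02  -0.002 -1.   ] F [-7.6 -1.   9.6] Mo [-0.    1.56  0.18] w 20.5 q1,6 [ 0.59 -0.8 ]
tool shift [-4.6  0.7  3.4] turn -0.3
eef_pos: [538.8, 134.7, 61.8]
eef_rot: [-0.202, -2.094, 2.103]
ft_force: [-14.5, 1.4, 13.3]
width: 20.7
t 14.95 pos [538.8 134.7  61.8] jaw 167.74 ydown [-0.022 -0.002 -1.   ] F [-14.5   1.4  13.3] Mo [0.52 3.85 0.21] w 20.7 q1,6 [ 0.59 -0.79]
tool shift [-2.9  0.7  3.1] turn -0.3
```

```bash
python3 -m jog '[[-2,-0.7,-2.5,0,220]]'|tail -4;python3 to.py 541 131 61 168;  python3 -m jog '[[-2,-0.3,-2.5,0,220]]'|tail -4;python3 to.py 541 131 61 168
```

```text
eef_pos: [538.9, 135.5, 62.2]
eef_rot: [-0.197, -2.089, 2.105]
ft_force: [-10.0, -8.9, 10.5]
width: 20.5
t 15.07 pos [538.9 135.5  62.2] jaw 167.76 ydown [-0.027 -0.004 -1.   ] F [-10.   -8.9  10.5] Mo [-3.29  2.34  0.3 ] w 20.5 q1,6 [ 0.59 -0.79]
tool shift [-3.   1.2  3.9] turn -0.2
eef_pos: [538.9, 135.5, 62.3]
eef_rot: [-0.192, -2.083, 2.107]
ft_force: [-10.0, -10.9, 13.4]
width: 21.1
t 15.2 pos [538.9 135.5  62.3] jaw 167.78 ydown [-0.032 -0.008 -0.999] F [-10.  -10.9  13.4] Mo [-3.68  2.    0.32] w 21.1 q1,6 [ 0.59 -0.79]
tool shift [-3.1  1.3  3.9] turn -0.2
```

```bash
python3 -m jog '[[0,2,0,0,220]]'|tail -4;python3 to.py;  python3 -m jog '[[0,2,0,0,220]]'|tail -4;python3 to.py; python3 - <<'E'
from ov import *
crop(cs,300,130,440,260,5,"pics/s16.png")
E
```

```text
eef_pos: [538.1, 134.6, 61.0]
eef_rot: [-0.19, -2.081, 2.109]
ft_force: [-5.6, -5.0, 17.3]
width: 20.8
t 15.32 pos [538.1 134.6  61. ] jaw 167.82 ydown [-0.033 -0.01  -0.999] F [-5.6 -5.  17.3] Mo [-1.34  0.97  0.04] w 20.8 q1,6 [ 0.59 -0.79]
eef_pos: [537.7, 134.2, 60.2]
eef_rot: [-0.189, -2.081, 2.11]
ft_force: [-10.1, -2.2, 23.7]
width: 20.7
t 15.45 pos [537.7 134.2  60.2] jaw 167.85 ydown [-0.033 -0.01  -0.999] F [-10.1  -2.2  23.7] Mo [-1.14  2.01 -0.13] w 20.7 q1,6 [ 0.59 -0.79]
```

View pics/s16.png

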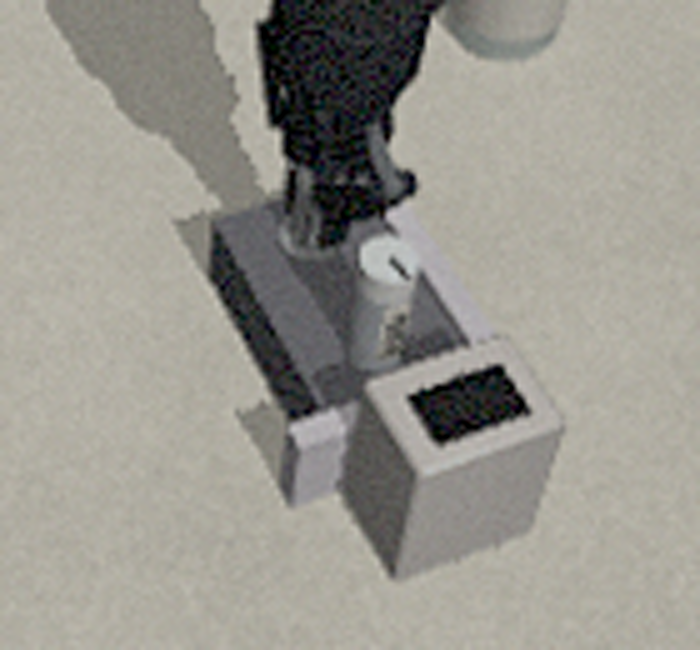

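```bash
python3 -m jog '[[2,0.3,0.5,0,220],[2,0.3,0.5,0,220],[2,0.3,0,0,220]]'|tail -4;python3 to.py;  python3 -m jog '[[2,0.3,0,0,220],[2,0.3,0,0,220],[2,0.3,0,0,220]]'|tail -4;python3 to.py
```

```text
eef_pos: [534.5, 135.6, 60.9]
eef_rot: [-0.194, -2.087, 2.11]
ft_force: [2.3, -5.1, 2.0]
width: 20.6
t 15.93 pos [534.5 135.6  60.9] jaw 167.92 ydown [-0.027 -0.008 -1.   ] F [ 2.3 -5.1  2. ] Mo [-1.82 -2.07  0.07] w 20.6 q1,6 [ 0.6 -0.8]
eef_pos: [530.3, 136.6, 60.5]
eef_rot: [-0.196, -2.089, 2.113]
ft_force: [3.9, -6.0, 3.5]
width: 21.0
t 16.3 pos [530.3 136.6  60.5] jaw 168.01 ydown [-0.024 -0.009 -1.   ] F [ 3.9 -6.   3.5] Mo [-1.88 -2.28 -0.02] w 21.0 q1,6 [ 0.61 -0.81]
```

```bash
python3 -m jog '[[2,1,0.3,0,220],[2,1,0.3,0,220],[2,1,0.3,0,220],[2,1,0.3,0,220]]'|tail -4;python3 to.py;  python3 -m jog '[[2,1,0.3,0,220],[2,1,0.3,0,220],[2,1,0.3,0,220],[2,1,0.3,0,220]]'|tail -4;python3 to.py
```

```text
eef_pos: [528.0, 137.0, 60.1]
eef_rot: [-0.204, -2.096, 2.118]
ft_force: [5.3, -5.4, 7.9]
width: 20.4
t 16.8 pos [528.  137.   60.1] jaw 168.2 ydown [-0.014 -0.009 -1.   ] F [ 5.3 -5.4  7.9] Mo [-2.23 -2.39 -0.  ] w 20.4 q1,6 [ 0.61 -0.82]
eef_pos: [525.9, 137.5, 60.2]
eef_rot: [-0.212, -2.104, 2.123]
ft_force: [5.8, -6.6, 9.7]
width: 20.5
t 17.3 pos [525.9 137.5  60.2] jaw 168.38 ydown [-0.003 -0.009 -1.   ] F [ 5.8 -6.6  9.7] Mo [-2.23 -1.99 -0.1 ] w 20.5 q1,6 [ 0.62 -0.83]
```

```bash
python3 -m jog '[[2,1,0.3,0,220],[2,1,0.3,0,220],[2,1,0.3,0,220],[2,0.6,0.3,0,220]]'|tail -4;python3 to.py 538.9 135.3 60.2 167.8
```

```text
eef_pos: [523.3, 138.2, 60.5]
eef_rot: [-0.22, -2.111, 2.127]
ft_force: [4.7, -3.9, 5.7]
width: 20.8
t 17.8 pos [523.3 138.2  60.5] jaw 168.51 ydown [ 0.006 -0.008 -1.   ] F [ 4.7 -3.9  5.7] Mo [-1.31 -1.41 -0.17] w 20.8 q1,6 [ 0.63 -0.84]
tool shift [-15.8   0.4  -0.3] turn 0.7
```

```bash
python3 -m jog '[[-7,0,-0.3,0.3,220],[-7,0.2,-0.5,0.3,220]]'|tail -4;python3 to.py 538.9 135.3 60.2 167.8;  python3 -m jog '[[-3,0.3,-0.5,0,220]]'|tail -4;python3 to.py 538.9 135.3 60.2 167.8
```

```text
eef_pos: [533.2, 135.7, 60.1]
eef_rot: [-0.224, -2.099, 2.12]
ft_force: [-11.0, 1.3, 21.0]
width: 20.8
t 18.05 pos [533.2 135.7  60.1] jaw 167.85 ydown [-0.001 -0.01  -1.   ] F [-11.    1.3  21. ] Mo [0.9  4.4  0.03] w 20.8 q1,6 [ 0.61 -0.83]
tool shift [-5.7 -0.1 -0.8] turn 0.1
eef_pos: [534.3, 135.4, 60.1]
eef_rot: [-0.221, -2.096, 2.12]
ft_force: [-10.0, 1.3, 19.2]
width: 20.6
t 18.18 pos [534.3 135.4  60.1] jaw 167.84 ydown [-0.005 -0.011 -1.   ] F [-10.    1.3  19.2] Mo [0.58 3.96 0.08] w 20.6 q1,6 [ 0.61 -0.83]
tool shift [-4.5 -0.2 -0.9] turn 0.0
```

```bash
python3 -m jog '[[-3.5,-0.8,0,0,220]]'|tail -4;python3 to.py 538.9 135.3 60.2 167.8;  python3 -m jog '[[-3,-0.3,-0.5,0,220]]'|tail -4;python3 to.py 538.9 135.3 60.2 167.8
```

```text
eef_pos: [536.1, 134.9, 60.3]
eef_rot: [-0.218, -2.094, 2.119]
ft_force: [-0.9, 1.4, -1.2]
width: 20.4
t 18.3 pos [536.1 134.9  60.3] jaw 167.83 ydown [-0.008 -0.011 -1.   ] F [-0.9  1.4 -1.2] Mo [0.48 0.39 0.1 ] w 20.4 q1,6 [ 0.6  -0.82]
tool shift [-2.6  0.  -1. ] turn 0.0
eef_pos: [537.9, 134.5, 60.1]
eef_rot: [-0.215, -2.092, 2.119]
ft_force: [-5.6, -0.7, 9.4]
width: 20.7
t 18.43 pos [537.9 134.5  60.1] jaw 167.83 ydown [-0.01  -0.012 -1.   ] F [-5.6 -0.7  9.4] Mo [-0.05  1.86  0.08] w 20.7 q1,6 [ 0.6  -0.82]
tool shift [-0.8 -0.1 -0.9] turn 0.0
```

```bash
python3 -m jog '[[-2.5,-0.1,-2.5,0,220]]'|tail -4;python3 to.py 538.9 135.3 60.2 167.8;  python3 -m jog '[[-2.5,0,-2.5,0,220]]'|tail -4;python3 to.py 538.9 135.3 60.2 167.8; python3 - <<'E'
from ov import *
import time
crop(cs,300,130,440,260,5,"pics/s17.png"); crop(cs,368,170,394,208,20,"pics/s18.png")
crop(ct,230,130,360,240,6,"pics/t17.png")
s=r.read_state(); print(s["ft_force"],s["eef_pos"])
E
```

```text
eef_pos: [538.4, 134.6, 60.1]
eef_rot: [-0.21, -2.086, 2.121]
ft_force: [-14.6, -9.6, 22.7]
width: 20.6
t 18.55 pos [538.4 134.6  60.1] jaw 167.83 ydown [-0.015 -0.015 -1.   ] F [-14.6  -9.6  22.7] Mo [-3.21  4.44  0.15] w 20.6 q1,6 [ 0.6  -0.82]
tool shift [-0.3 -0.1 -0.8] turn 0.0
eef_pos: [538.4, 134.5, 60.2]
eef_rot: [-0.204, -2.079, 2.123]
ft_force: [-16.1, -6.1, 20.9]
width: 20.9
t 18.68 pos [538.4 134.5  60.2] jaw 167.82 ydown [-0.021 -0.019 -1.   ] F [-16.1  -6.1  20.9] Mo [-1.76  4.43  0.25] w 20.9 q1,6 [ 0.6  -0.82]
tool shift [-0.3 -0.1 -0.9] turn 0.0
[-11.37526553  -6.06802118  17.13035866] [538.45389487 134.33420315  60.03267443]
```

View pics/s17.png

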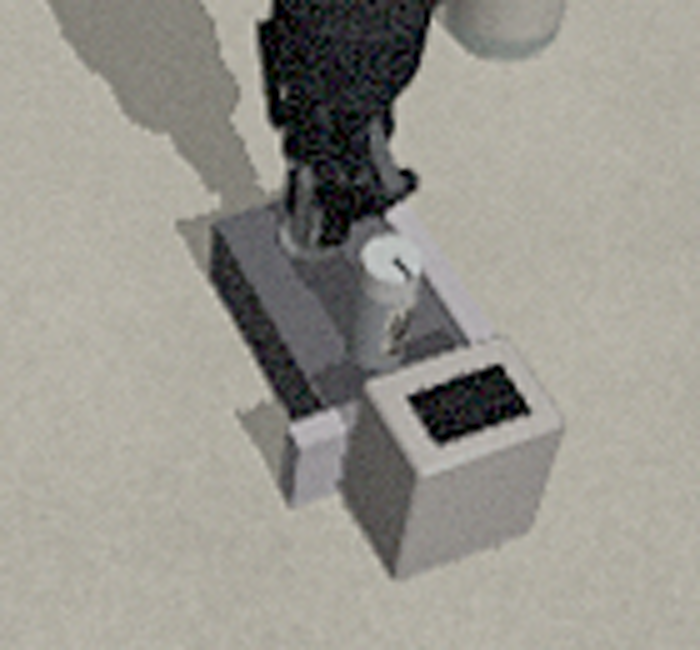

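View pics/s18.png

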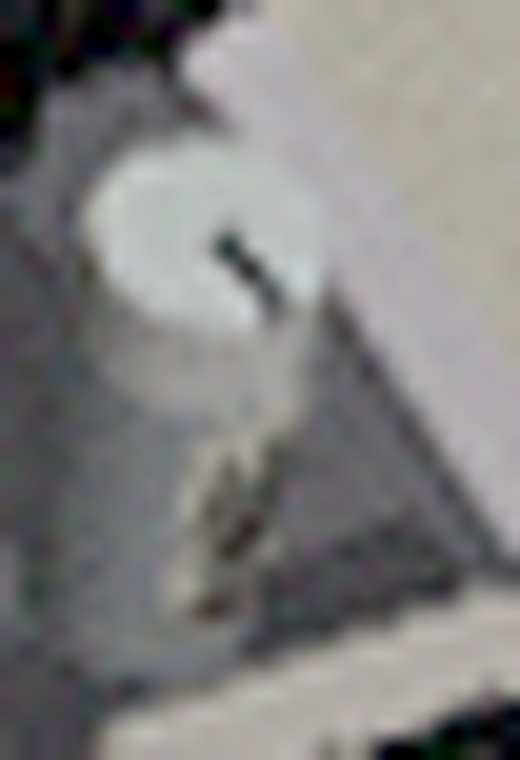

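View pics/t17.png

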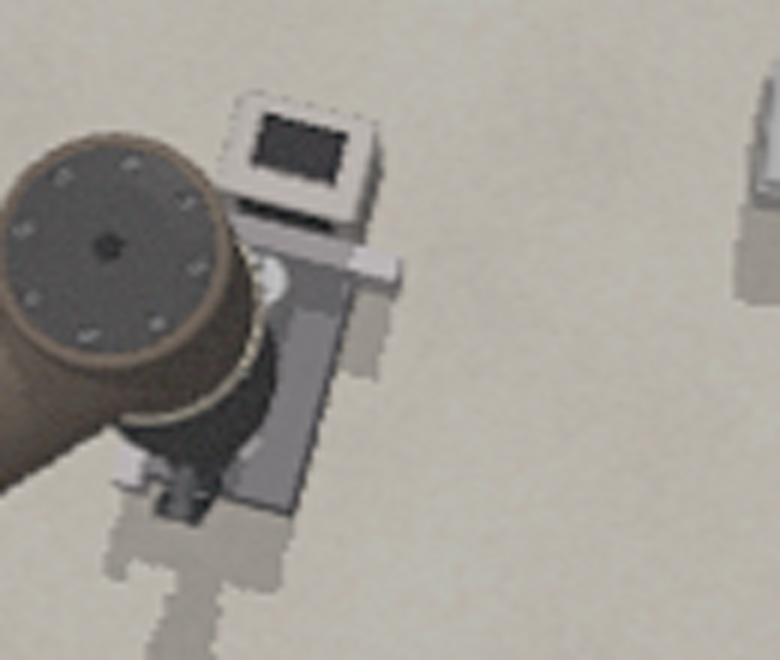

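```bash
python3 - <<'E'
from ov import *
for y in (-.25,-.2,-.15,-.1,-.05,0.):
    c0=back(cs,px([(208,237)],368,170,20)[0],120); u=proj(cs,[c0,c0+15*np.array([np.cos(y),np.sin(y),0])]); d=u[1]-u[0]; print(y,d*20,d[1]/d[0])
a=cs["pixels"][176:190,370:388].astype(int).sum(2); print(a)
s=r.read_state(); print(s["ft_force"],s["eef_pos"],s["time_s"])
E
python3 to.py
```

```text
-0.25 [55.53184481 89.48843975] 1.6114796845331496
-0.2 [61.0647821  87.64691219] 1.4353103242029965
-0.15 [66.44138322 85.58509902] 1.288129398837832
-0.1 [71.64794798 83.30843995] 1.162747047128398
-0.05 [76.67124296 80.82293299] 1.0541492464001505
0.0 [81.49853679 78.13511636] 0.9587302967809473
[[124 128 121 114  98 129 155 180 148 225 308 307 315 316 324 314 308 305]
 [122 126 125 102 195 262 282 313 321 294 334 319 303 305 321 312 287 297]
 [130 124 103 212 362 378 374 366 353 365 366 343 318 313 321 317 321 306]
 [125 105 173 355 376 352 350 339 357 352 358 357 368 332 313 308 312 314]
 [121 106 267 361 351 356 345 350 357 360 363 354 353 366 296 303 313 320]
 [119 112 258 362 358 358 365 352 305 292 346 372 372 364 258 297 313 309]
 [104  95 166 341 360 351 366 366 260  55 252 356 368 362 348 317 326 316]
 [ 74  98 120 314 370 359 360 358 378 234  37 277 372 372 304 312 317 312]
 [ 73  84 107 179 312 353 363 364 366 392 179  73 298 354 200 273 318 307]
 [ 77  72 111 126 185 297 336 340 356 374 306 108 211 242 104 182 304 313]
 [ 86  73 109 146 169 175 231 280 302 343 322 238 259 215  99  97 269 315]
 [ 75  70 130 167 193 205 213 234 245 269 256 284 259 195 129  87 133 283]
 [ 80  84 123 162 194 216 246 232 258 272 268 268 245 162 128 126  93 202]
 [ 81  76 103 130 178 225 238 249 261 266 249 275 262 187 121 145  95 117]]
[-11.20949231  -6.70498695  16.76489814] [538.45099609 134.31765531  60.02209483] 18.875
t 18.88 pos [538.5 134.3  60. ] jaw 167.8 ydown [-0.021 -0.019 -1.   ] F [-11.2  -6.7  16.8] Mo [-2.27  3.5  -0.01] w 20.6 q1,6 [ 0.6  -0.82]
```

```bash
python3 -m jog '[[1.5,0.5,1.5,0,220],[2,1,2,0,220],[2,1,2,0,220],[2,1,2,0,220],[2,1,2,0,220]]'|tail -4;python3 to.py;  python3 -m jog '[[2,1,2,0,220],[2,1,2,0,220],[2,1,2,0,220],[2,1,2,0,220],[2,1,2,0,220]]'|tail -4;python3 to.py 538.9 135.3 60.2 167.8
```

```text
eef_pos: [537.0, 133.6, 60.2]
eef_rot: [-0.22, -2.102, 2.121]
ft_force: [2.8, 2.1, 8.2]
width: 20.6
t 19.5 pos [537.  133.6  60.2] jaw 168.06 ydown [-0.002 -0.009 -1.   ] F [2.8 2.1 8.2] Mo [ 1.04 -0.7  -0.07] w 20.6 q1,6 [ 0.6  -0.82]
eef_pos: [535.8, 133.5, 61.0]
eef_rot: [-0.235, -2.126, 2.119]
ft_force: [3.1, 2.3, 9.4]
width: 20.7
t 20.12 pos [535.8 133.5  61. ] jaw 168.37 ydown [ 0.018  0.001 -1.   ] F [3.1 2.3 9.4] Mo [ 0.62 -0.67 -0.14] w 20.7 q1,6 [ 0.61 -0.82]
tool shift [-2.7  0.8 -2.4] turn 0.6
```

```bash
python3 -m jog '[[-4,0,-3,0.5,220]]'|tail -2;python3 to.py;  python3 -m jog '[[-3,-0.3,-3,0,220]]'|tail -2;python3 to.py 538.4 134.5 60.2 167.8
```

```text
ft_force: [-7.9, -6.1, 7.7]
width: 20.4
t 20.25 pos [538.7 134.8  60.6] jaw 167.84 ydown [ 0.015 -0.    -1.   ] F [-7.9 -6.1  7.7] Mo [-3.02  3.9   0.06] w 20.4 q1,6 [ 0.6  -0.83]
ft_force: [-10.9, -11.1, 19.0]
width: 20.7
t 20.38 pos [539.3 134.7  60.3] jaw 167.81 ydown [ 0.008 -0.005 -1.   ] F [-10.9 -11.1  19. ] Mo [-3.61  4.64  0.1 ] w 20.7 q1,6 [ 0.6  -0.83]
tool shift [0.8 0.1 0.4] turn 0.0
```

```bash
python3 -m jog '[[-3,-1,-3,0,220]]'|tail -2;python3 to.py; python3 - <<'E'
from ov import *
crop(cs,300,130,440,260,5,"pics/s19.png")
s=r.read_state(); print(s["ft_force"],s["eef_pos"],s["time_s"])
E
python3 to.py
```

```text
ft_force: [-12.0, -4.8, 11.1]
width: 20.5
t 20.5 pos [539.3 134.5  60.3] jaw 167.74 ydown [ 0.001 -0.01  -1.   ] F [-12.   -4.8  11.1] Mo [-1.42  4.03  0.11] w 20.5 q1,6 [ 0.6  -0.83]
[-9.2718492  -5.51636647 13.29764839] [539.25625312 134.51322219  60.27466513] 20.6
t 20.6 pos [539.3 134.5  60.3] jaw 167.74 ydown [ 0.001 -0.01  -1.   ] F [-9.3 -5.5 13.3] Mo [-1.84  3.97  0.15] w 20.8 q1,6 [ 0.6  -0.83]
```

```bash
python3 -m jog '[[-4,-1.8,-4.5,0,220]]'|tail -2;python3 to.py; python3 - <<'E'
from ov import *
crop(cs,300,130,440,260,5,"pics/s20.png")
s=r.read_state(); print(s["ft_force"],s["eef_pos"],s["time_s"])
E
python3 to.py
```

```text
ft_force: [-13.5, -11.6, 8.5]
width: 20.5
t 20.73 pos [539.  134.4  60.3] jaw 167.64 ydown [-0.01  -0.016 -1.   ] F [-13.5 -11.6   8.5] Mo [-3.81  4.06  0.02] w 20.5 q1,6 [ 0.6  -0.83]
[-13.00244053  -9.26440661  11.90909627] [539.0581064  134.40125376  60.31129942] 20.825
t 20.82 pos [539.1 134.4  60.3] jaw 167.63 ydown [-0.01  -0.016 -1.   ] F [-13.   -9.3  11.9] Mo [-2.98  4.42  0.02] w 20.6 q1,6 [ 0.6  -0.83]
```

```bash
python3 -m jog '[[0.5,-2.5,-5,0,220]]'|tail -2;python3 to.py;python3 -m jog '[[-1,-1.5,-5,0,220]]'|tail -2;python3 to.py
```

```text
ft_force: [3.4, -18.0, 0.6]
width: 20.4
t 20.95 pos [537.5 135.5  61.5] jaw 167.58 ydown [-0.016 -0.022 -1.   ] F [  3.4 -18.    0.6] Mo [-6.8  -1.99  0.13] w 20.4 q1,6 [ 0.61 -0.83]
ft_force: [-0.2, -21.7, 6.1]
width: 21.1
t 21.07 pos [537.1 135.6  61.7] jaw 167.53 ydown [-0.022 -0.03  -0.999] F [ -0.2 -21.7   6.1] Mo [-7.75 -1.15  0.19] w 21.1 q1,6 [ 0.61 -0.84]
```

```bash
python3 -m jog '[[1,1,2,0,220],[1.5,1,3,0,220],[1.5,1,3,0,220],[1.5,1,3,0,220],[1.5,1,3,0,220]]'|tail -2;python3 to.py;  python3 -m jog '[[1.5,1,3,0,220],[1.5,1,3,0,220],[1.5,1,3,0,220],[1.5,1,3,0,220],[1.5,1,3,0,220]]'|tail -2;python3 to.py 538.9 135.3 60.2 167.8
```

```text
ft_force: [1.8, 4.5, 8.4]
width: 20.9
t 21.7 pos [535.7 129.6  60.3] jaw 167.7 ydown [-0.007 -0.021 -1.   ] F [1.8 4.5 8.4] Mo [ 1.59 -0.27  0.04] w 20.9 q1,6 [ 0.6  -0.83]
ft_force: [0.5, 5.5, 11.5]
width: 20.7
t 22.32 pos [534.9 126.7  61.2] jaw 167.89 ydown [ 0.012 -0.007 -1.   ] F [ 0.5  5.5 11.5] Mo [ 2.15  0.59 -0.15] w 20.7 q1,6 [ 0.6  -0.82]
tool shift [-2.1  1.  -9.2] turn 0.1
```

```bash
python3 -m jog '[[0.8,1,2.5,0,220],[0.8,1,2.5,0,220],[0.8,1,2.5,0,220],[0.8,1,2.5,0,220],[0.8,1,2.5,0,220]]'|tail -2;python3 to.py;  python3 -m jog '[[0.8,1,2.5,0,220],[0.8,1,2.5,0,220],[0.8,1,2.5,0,220],[0.8,1,2.5,0,220]]'|tail -2;python3 to.py 538.9 135.3 60.2 167.8;python3 - <<'E'
from ov import *
crop(cs,300,130,440,260,5,"pics/s21.png")
E
```

```text
ft_force: [-0.5, 5.0, 7.8]
width: 20.5
t 22.95 pos [534.9 124.9  61.8] jaw 167.96 ydown [ 0.025  0.006 -1.   ] F [-0.5  5.   7.8] Mo [ 1.51  1.31 -0.17] w 20.5 q1,6 [ 0.59 -0.81]
ft_force: [-3.3, 7.7, 14.4]
width: 20.9
t 23.45 pos [535.5 123.3  61.9] jaw 168.05 ydown [ 0.036  0.015 -0.999] F [-3.3  7.7 14.4] Mo [ 3.01  2.31 -0.04] w 20.9 q1,6 [ 0.59 -0.8 ]
tool shift [ -0.7   2.  -12.4] turn 0.3
```

View pics/s21.png

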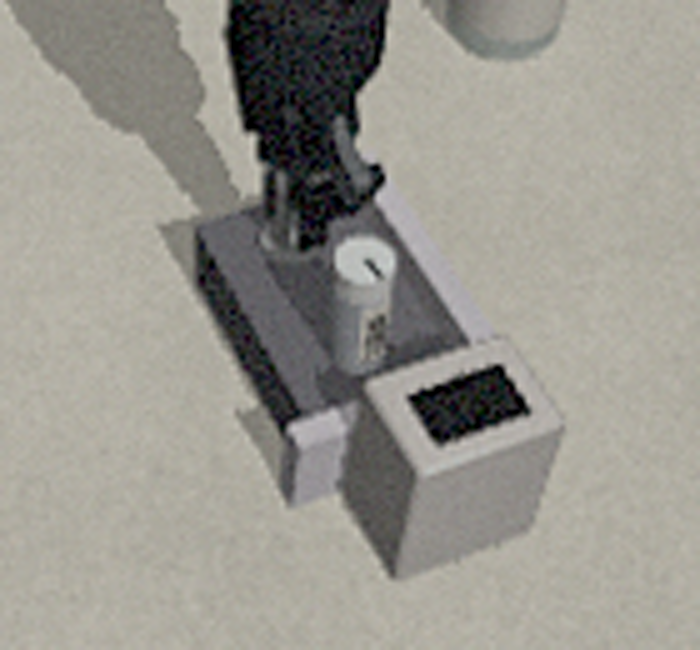

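```bash
python3 -m jog '[[-0.5,0,-6,0.2,220],[-0.5,-0.5,-6,0,220]]'|tail -2;python3 to.py 538.9 135.3 60.2 167.8;  python3 -m jog '[[-1,-0.5,-5,0,220]]'|tail -2;python3 to.py 538.9 135.3 60.2 167.8
```

```text
ft_force: [0.2, -3.1, -3.3]
width: 20.4
t 23.8 pos [537.  133.9  61.6] jaw 167.82 ydown [ 0.032  0.013 -0.999] F [ 0.2 -3.1 -3.3] Mo [-1.51  0.35  0.05] w 20.4 q1,6 [ 0.6  -0.82]
tool shift [-1.6  1.5 -1.7] turn 0.0
ft_force: [1.0, -23.3, 7.8]
width: 20.6
t 23.93 pos [536.8 136.1  60.9] jaw 167.8 ydown [ 0.026  0.008 -1.   ] F [  1.  -23.3   7.8] Mo [-8.75 -0.13 -0.26] w 20.6 q1,6 [ 0.61 -0.83]
tool shift [-2.2  0.7  0.4] turn 0.0
```

```bash
python3 -m jog '[[-4,-0.5,-1.5,0,220]]'|tail -2;python3 to.py 538.9 135.3 60.2 167.8;  python3 -m jog '[[-3,-0.8,-2.5,0,220]]'|tail -2;python3 to.py 538.9 135.3 60.2 167.8
```

```text
ft_force: [-7.0, -0.9, 9.2]
width: 20.5
t 24.05 pos [538.6 135.1  60.3] jaw 167.75 ydown [ 0.021  0.005 -1.   ] F [-7.  -0.9  9.2] Mo [-0.14  3.59 -0.02] w 20.5 q1,6 [ 0.6  -0.83]
tool shift [-0.3  0.1 -0.2] turn -0.1
ft_force: [-9.9, -7.8, 11.8]
width: 20.9
t 24.18 pos [539.2 135.   60.2] jaw 167.68 ydown [ 0.015  0.001 -1.   ] F [-9.9 -7.8 11.8] Mo [-2.02  4.25  0.03] w 20.9 q1,6 [ 0.6  -0.83]
tool shift [ 0.3 -0.  -0.2] turn -0.1
```

```bash
python3 -m jog '[[-4,-1.8,-5,0,220]]'|tail -2;python3 to.py;  python3 -m jog '[[-5,-1.8,-6,0,220]]'|tail -2;python3 to.py 538.9 135.3 60.2 167.8;python3 - <<'E'
from ov import *
crop(cs,300,130,440,260,5,"pics/s22.png")
np.save("fin.npy",cs["pixels"])
E
python3 to.py
```

```text
ft_force: [-14.0, -15.8, 11.7]
width: 20.6
t 24.3 pos [539.2 135.2  60.4] jaw 167.57 ydown [ 0.005 -0.005 -1.   ] F [-14.  -15.8  11.7] Mo [-5.32  4.93  0.03] w 20.6 q1,6 [ 0.6  -0.83]
ft_force: [-19.2, -15.6, 12.4]
width: 20.6
t 24.43 pos [539.3 135.1  60.6] jaw 167.45 ydown [-0.008 -0.013 -1.   ] F [-19.2 -15.6  12.4] Mo [-5.2   6.23  0.14] w 20.6 q1,6 [ 0.6  -0.83]
tool shift [ 0.4  0.4 -0.1] turn -0.3
t 24.52 pos [539.2 135.1  60.5] jaw 167.46 ydown [-0.008 -0.013 -1.   ] F [-17.7 -14.9  16.2] Mo [-4.85  5.79  0.13] w 20.3 q1,6 [ 0.6  -0.83]
```

View pics/s22.png

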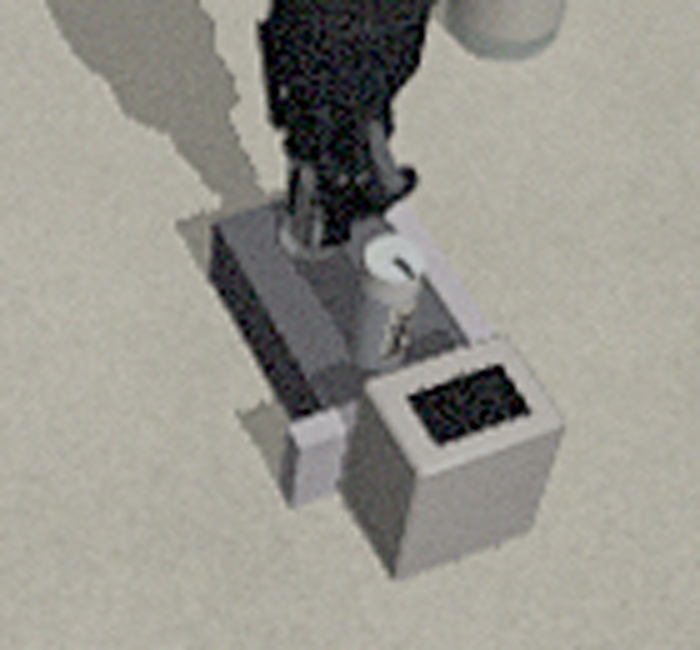

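```bash
cat > edge.py <<'E'
from ov import *
def edge(img,A,B,n=60,h=4,sign=0):
    g=cv2.GaussianBlur(img.astype(np.float32).sum(2),(0,0),0.7)
    A=np.array(A,float);B=np.array(B,float);d=(B-A)/np.linalg.norm(B-A);nn=np.array([-d[1],d[0]])
    pts=[]; t=np.arange(-h,h+.01,.2)
    for s in np.linspace(0,1,n):
        P=A+(B-A)*s; q=P+t[:,None]*nn
        v=cv2.remap(g,q[None,:,0].astype(np.float32),q[None,:,1].astype(np.float32),cv2.INTER_CUBIC)[0]
        gr=np.gradient(v); gr=gr*sign if sign else abs(gr); i=np.argmax(gr[2:-2])+2; pts.append(q[i])
    pts=np.array(pts,np.float32)
    vx,vy,x0,y0=cv2.fitLine(pts,cv2.DIST_HUBER,0,.01,.001).ravel()
    res=(pts-[x0,y0])@[-vy,vx]; return (vx,vy,x0,y0),np.std(res)
def wdir(c,l,z):
    vx,vy,x0,y0=l; a=back(c,(x0-10*vx,y0-10*vy),z); b=back(c,(x0+10*vx,y0+10*vy),z); w=b-a; t=np.arctan2(w[1],w[0])
    return a,b,(t+np.pi/4)%(np.pi/2)-np.pi/4
P0=cv2.imread("pics/top0.png")[:,:,::-1]; S0=cv2.imread("pics/scene0.png")[:,:,::-1]
if __name__=="__main__":
    print("t",r.read_state()["ft_force"],r.read_state()["time_s"])
    C=[657,149,-.22]
    def L(c,img,a,b,z,name,p=C,**k):
        u=proj(c,W(p,[(*a,z),(*b,z)])); l,s=edge(img,u[0],u[1],**k); A,B,t=wdir(c,l,z); 
        d=A[:2]-np.array(p[:2]); cth,sth=np.cos(p[2]),np.sin(p[2])
        m=(A+B)[:2]/2-p[:2]; print(name,"yaw %.3f"%t,"mid in C", np.round([cth*m[0]+sth*m[1],-sth*m[0]+cth*m[1]],1),"sd %.2f"%s)
    L(ct,P0,(-10,15),(-140,15),55,"side wall outer top")
    L(ct,P0,(-10,0),(-140,0),55,"side wall inner top",h=2.5)
    L(ct,P0,(-10,0),(-140,0),0,"side wall inner foot",h=2)
    L(ct,P0,(0,-10),(0,-100),55,"stop inner top",h=2.5)
    L(ct,P0,(0,-10),(0,-100),0,"stop inner foot",h=2)
    n=ct["pixels"]
    L(ct,n,(-20,-86),(-130,-86),50,"carrier -y edge top")
    L(cs,S0,(-140,15),(-30,15),55,"S side outer top")
    L(cs,S0,(-140,0),(-60,0),55,"S side inner top",h=3)
    L(cs,S0,(-140,0),(-70,0),0,"S side inner foot",h=3)
    m=cs["pixels"]
    L(cs,m,(-130,-86),(-20,-86),50,"S carrier -y top",h=3)
    L(cs,m,(-130,-86),(-20,-86),0,"S carrier -y foot",h=3)
    L(ct,n,(-140,-60),(-140,-80),50,"carrier back top",h=3)
    crop(ct,230,130,360,240,6,"pics/t22.png")
E
python3 edge.py
```

```text
t [-16.26802651 -13.98404017  14.23861367] 24.625
side wall outer top yaw -0.221 mid in C [-92.8   2.8] sd 0.04
side wall inner top yaw -0.226 mid in C [-73.5   0.5] sd 0.86
side wall inner foot yaw -0.219 mid in C [-80.6   0.7] sd 0.36
stop inner top yaw -0.219 mid in C [ -2.5 -55.1] sd 0.20
stop inner foot yaw -0.103 mid in C [  0.2 -52.6] sd 0.64
carrier -y edge top yaw -0.223 mid in C [-70.4 -90.7] sd 0.21
S side outer top yaw -0.214 mid in C [-80.6   4.3] sd 0.00
S side inner top yaw -0.217 mid in C [-105.9    1.7] sd 0.24
S side inner foot yaw -0.223 mid in C [-105.3    1.3] sd 0.22
S carrier -y top yaw -0.235 mid in C [-77.3 -84. ] sd 0.83
S carrier -y foot yaw -0.247 mid in C [-74.3 -85. ] sd 0.42
carrier back top yaw -0.215 mid in C [-147.6  -67.2] sd 0.14
```

```bash
ls -la pics | tail -3
```

```text
-rw-r--r-- 1 agent agent  77744 Dec  6 19:40 t8.png
-rw-r--r-- 1 agent agent 167326 Dec  6 19:41 t9.png
-rw-r--r-- 1 agent agent 281367 Dec  6 19:35 top0.png
```

View pics/t22.png

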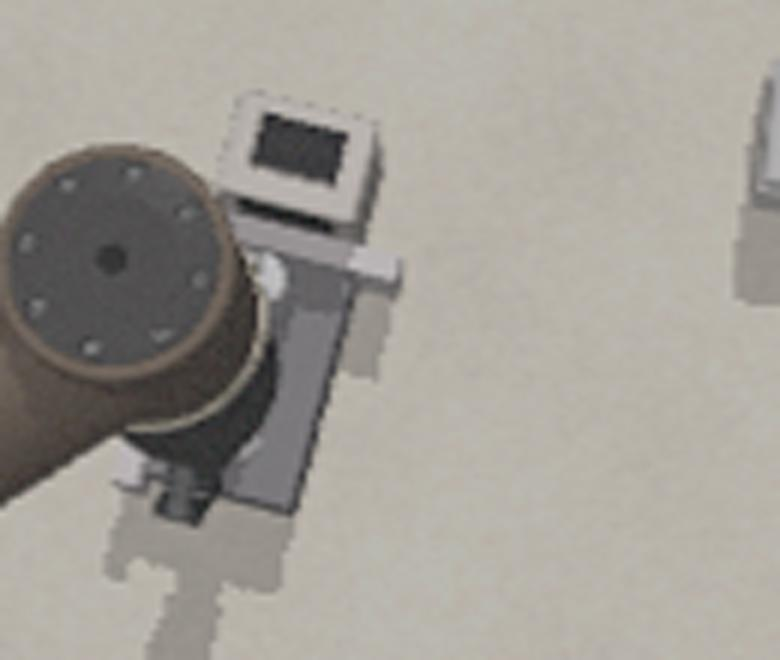

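```bash
cat >> edge.py <<'E'
    print("cam",-ct["world_to_cam"][:3,:3].T@ct["world_to_cam"][:3,3])
    L(ct,n,(-35,-86),(-130,-86),0,"carrier -y foot",h=2)
    L(ct,n,(-140,-62),(-140,-82),0,"carrier back foot",h=2)
    segs=corner_segs([657,149,-.22])
    H=[((-140,-86),(-140,0)),((-140,-86),(0,-86))]
    for z in(0,50): segs+=[(W(C,[(*a,z)])[0],W(C,[(*b,z)])[0],(0,255,0)) for a,b in H]
    ov(ct,segs,240,140,320,230,6.5,"pics/t23.png"); ov(cs,segs,325,150,425,250,6,"pics/s23.png")
E
python3 edge.py | tail -5
```

```text
S carrier -y foot yaw -0.242 mid in C [-77.2 -84.7] sd 0.41
carrier back top yaw -0.259 mid in C [-147.7  -70. ] sd 0.14
cam [ 328.05398272   -6.84571155 1518.80614223]
carrier -y foot yaw -0.221 mid in C [-72.3 -86. ] sd 0.21
carrier back foot yaw -0.187 mid in C [-143.4  -71.8] sd 0.15
```

View pics/t23.png

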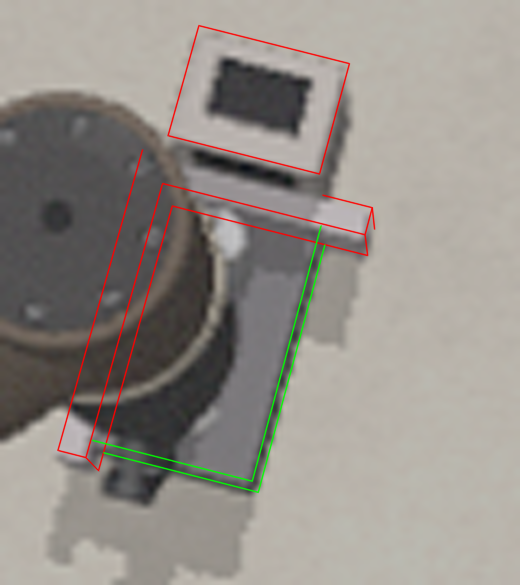

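View pics/s23.png

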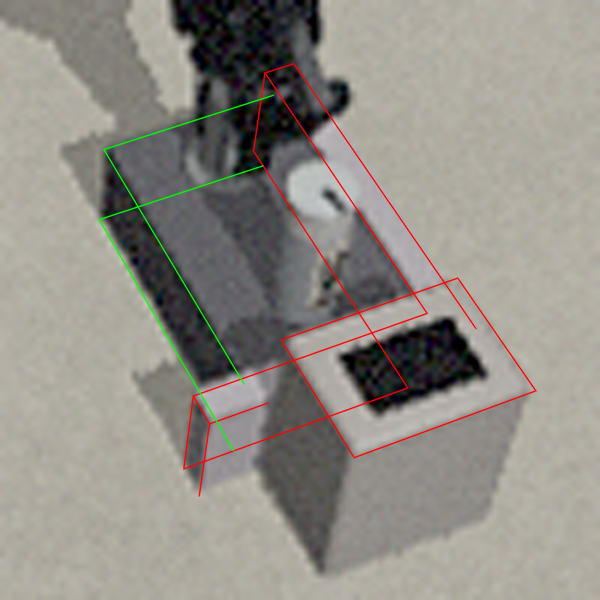

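```bash
python3 - <<'E'
from ov import *
im=cs["pixels"].astype(float).sum(2)
c0=proj(cs,W([657,149,-.22],[(-30,-43,120)]))[0]; print(c0)
v,u=np.mgrid[int(c0[1])-8:int(c0[1])+9,int(c0[0])-9:int(c0[0])+10]
a=im[v,u]; print(a.astype(int))
print(r.read_state()["ft_force"],r.read_state()["time_s"])
E
```

```text
[378.16299512 181.97933785]
[[ 17   1  43  40  64  78  76  81 287 354 329 324 324 326 312 280 299 298
  298]
 [  3  40  91 113 130 133 133 101 149 293 321 324 318 321 323 306 300 291
  302]
 [  0  93 135 130 113 126 109 118  68 125 276 314 318 331 311 313 297 292
  283]
 [ 16 111 133 121 110 113 138 147 185 143 262 324 310 311 313 322 308 302
  300]
 [  9 134 126 128 127 143 242 279 315 318 350 345 327 330 321 325 316 307
  289]
 [ 70 124 128 117 159 260 354 368 360 368 364 356 365 340 323 317 317 308
  300]
 [107 125 116 119 306 372 366 358 349 365 363 344 351 358 337 325 305 323
  320]
 [124 125 119 127 355 368 358 353 347 359 329 356 358 357 361 339 302 307
  319]
 [ 78 106 125 108 337 356 352 350 355 346 212 306 368 364 365 362 335 310
  316]
 [ 68  62 119  85 305 368 351 355 367 312  91  47 291 367 365 366 311 307
  316]
 [ 54  72 107  80 191 326 361 353 367 381 268  68  63 286 375 325 316 312
  306]
 [ 64  83  86  96 105 241 331 357 365 372 380 264  95  77 305 245 284 317
  300]
 [ 85  62  88 119 130 139 203 319 322 341 373 374 239 115 217 114 192 309
  323]
 [ 77  71  62 106 143 184 190 190 238 266 308 310 262 282 258 116 103 255
  322]
 [ 71  71  72 102 152 194 206 216 237 249 259 278 271 271 223 140  72 141
  271]
 [ 72  77  71  76 136 190 212 234 236 253 279 258 270 241 180 121 120  88
  196]
 [ 92  89  71  92 128 154 202 237 249 261 278 263 250 225 161 127 125 106
  106]]
[-16.37581687 -14.73792421  14.17408855] 24.825
```

```bash
python3 to.py; python3 -c "
from station import r
print(r.job_done())
s=r.read_state(); print(s['time_s'],s['ft_force'],s['eef_pos'],s['width'])"
```

```text
t 24.82 pos [539.3 135.1  60.5] jaw 167.45 ydown [-0.007 -0.013 -1.   ] F [-16.4 -14.7  14.2] Mo [-4.83  5.55  0.17] w 20.5 q1,6 [ 0.6  -0.83]
the job is handed in; nothing more can be done
None
the job is handed in; nothing more can be done
```

The carrier is in the locating corner, gripped by its post and pressed against both walls, and I handed the job in at 24.8 s. No verdict was reported, so what follows is from my own last checks.

**What I did:** I turned the tube about 106° and then corrected it back by 8° after a camera check. I then let the tube go, gripped the post, and slid the carrier into the corner. Repeated pushing kept tilting the tool, so I backed off a few times to straighten it before the final press.

**Last checks:**

| Check | Result |
|---|---|
| Push towards the stop wall | about 13 N at the wrist |
| Push towards the side wall | about 18 N at the wrist |
| Push down | about 14 N |
| Carrier squareness (top view) | long edge within about 0.003 rad of the walls |
| Carrier against the walls (both views) | within about 1 mm of the home outline, roughly the camera's accuracy |
| Label direction | about 0.03 rad from the reader's axis |
| Tool tilt | about 0.015 rad |

- **Wall forces:** the wrist readings include bench friction, so the true force on each wall is lower and I could not measure it separately.
- **Squareness and label:** scene-view edges put the carrier 0.015–0.025 rad off square, and the short back edge in the top view scattered by about 0.04 rad. Both were noisier readings than the long edge. Earlier label readings ranged from −0.045 to +0.09 rad.
- **Flatness:** I inferred that the carrier is flat from the tool height, the small tool tilt and the edge outlines. I did not measure it directly.
- **Bystanders:** the bottle, tip box and beaker were not touched as far as I could tell. I did not re-measure their positions.

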